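# Clear the fallen bottle and hold the bolt head in the bracket

### The job

The nut will not tighten: the little motor on the outside of the bracket is dragging the whole bolt round with it, and a toppled oil bottle lies across the bracket in your way. Stand the bottle upright on the desk and let go of it, set down and not dropped, then reach down into the narrow gap of the bracket, take the bolt head between the fingers and hold it so that it stops turning; finish while still gripping it. Leave the pen mug, the parts tray and the screwdriver where they are.

Things in the scene. Friction and masses are not known exactly. Their poses are not given: they have to be found in the camera images.
- bracket: Fixed dark steel U-bracket, open at top and both ends. Origin on the desk under its centre; z up. Two upright walls run along its x: 100 mm long, 5 mm thick, 100 mm high, at y -30..-25 and +25..+30 mm: the gap between is 50 mm. Floor plate 130 x 60 x 5 mm.
- motor (a point): Centre of a grey gear motor fixed outside the bracket's +y wall, in line with the bolt: lying cylinder, 48 mm diameter, 130 mm long, from 70 to 200 mm from the bracket's centre along its y, top 94 mm above the desk, on an 80 mm wide foot. A 34 mm socket on its shaft covers the nut.
- bolt: Steel bolt turning about its y axis (the bracket's y) at 0.2 rad/s; motor torque 0.15 N m. Origin: centre of the hex head, mid-gap, 70 mm above the desk, 30 mm below the wall tops. Head 24 mm across flats, 14 mm long in y; a 21 mm sleeve joins it to the +y wall. Flats face its own +x and -x. Squeezed along the bracket's x it turns till flats meet the fingers and stops; let go, it turns on.
- bottle_center (a point): Closed square plastic bottle, 0.13 kg, 112 mm long; at first lies across both bracket walls over the bolt head. Point: middle of its length, on its centre line. Its y axis runs from base to cap (up when it stands, point then 56 mm up); at first its z is up. From the base: body 42 x 42 mm, 84 mm long; shoulder 32 mm wide, 6 mm; cap 26 mm diameter, 22 mm.
- bottle: The same bottle; this origin is on the middle of the side that is underneath at the start, 21 mm from the centre line.
- mug: Bystander: white pen mug with pens, 80 mm diameter, 90 mm high (pens to about 160 mm), handle on its +y side; origin at the centre of its underside.
- tray: Bystander: grey parts tray 110 x 160 x 30 mm with bolts and washers; origin at the centre of its underside.
- screwdriver: Bystander: screwdriver lying on the desk along its x axis, about 200 mm long; origin under its middle.

How it is judged:
On the way, in this order (a step that is already met when the one before it is completed fails the run):
1. the bottle stands upright on the desk, let go (angle between bottle_center's own y axis and vertical below 0.12 rad and height (world z) of bottle_center between 0.05 and 0.06 m and linear speed of bottle below 0.03 m/s and contact force between bottle and the arm below 0.1 N and contact force between bottle and the fingers below 0.1 N), for 0.3 s.
2. the bolt head is gripped and has stopped turning (contact force between the fingers and bolt above 5 N and distance between the grasp point and bolt below 0.026 m and angular speed of bolt below 0.04 rad/s), for 0.5 s.
At the end, for the whole second after the job is handed in: For a second after the program ends: the bolt head is between the fingers (grip point within 26 mm, over 5 N) and turns under 0.04 rad/s; the bottle stands on its base on the desk (within 0.12 rad of upright, centre 50 to 60 mm up), at rest and not touched by the robot (all of step 1 and all of step 2); the arm keeps its last pose, push and grip.
It fails at once if the mug is pushed more than 30 mm (distance of mug from where it was at the start of the episode above 0.03 m).
It fails at once if the parts tray is pushed more than 30 mm (distance of tray from where it was at the start of the episode above 0.03 m).
It fails at once if the screwdriver is pushed more than 30 mm (distance of screwdriver from where it was at the start of the episode above 0.03 m).
It fails at once if the mug is tipped over (angle between mug's own z axis and vertical above 0.5 rad).
It fails at once if the bottle is dropped or thrown (linear speed of bottle above 0.7 m/s and contact force between the fingers and bottle below 0.1 N).
It also fails if it takes over 54 s, if anything falls off the work surface, if the arm or the gripper's body presses on something with over 40 N, if the wrist force passes 120 N, or if a joint passes its speed limit or range.

### The arm

A 7-joint arm with a two-finger parallel gripper is mounted at the origin on the work surface. World frame = base frame: x ahead of the robot, y to its left, z up, the work surface at z = 0. Lengths are in m, angles in rad, forces in N, time in s.
With the tool pointing down it reaches from about 0.425 to 0.975 m from the base axis. Payload 16.7 kg.
Tool frame: the origin (TCP) lies between the finger pads; the fingertips stand 22 mm ahead of it and the grasp point (between the pads) lies 3 mm ahead of it (env.finger_overhang is the z of the fingertips in the tool frame, in m); z points along the fingers, y is the direction in which the jaws open and shut (so a half turn about z gives the same grasp; the last joint's range is limited). The gripper opens to 85 mm and grips with 20 to 120 N. Pads are 22 mm wide; open, the fingers measure 114 mm over their backs; the gripper's body (76 mm by 85 mm) begins 54 mm behind the grasp point. The pads swing forward as they close: fully open they stand 13 mm farther back than shut.
Start: joints at [-1.325, 0.426, 0.074, 1.606, -0.034, 1.111, -0.067], TCP at [0.26, 0.623, 0.218] pointing down, gripper open.
Joint ranges: [-2.85, 2.85], [-0.5, 2.14], [-1.23, 1.37], [0.21, 2.46], [-1.02, 4.16], [0.16, 2.05], [-2.73, 2.73]. Speed limits (rad/s): [1.89, 1.89, 2.39, 2.39, 3.01, 3.01, 3.01].

### API

Orientations are given as a rotation vector (axis times angle).
In Python, from station import env gives the robot as it stands. The module is installed in compiled form; this text tells all that it offers.
- The arm moves only by the tool apply_moves, never from a script. Its argument "plan" is a list of rows, each an object with "dp": the shift along the tool's x, y, z normalised to -1 to 1, where 1 is 15 cm, a list of three; "rot": the turn, a rotation vector about the tool's x, y, z normalised to -1 to 1, where 1 is 45 degrees, a list of three. A call has 1 to 12 rows; each row is the pose to reach, as a shift and turn from the pose commanded when the call began, along the tool's axes at that moment; what a row does not reach only later rows make up. A row lasts 1/12 s, in which the tool goes at most 41.7 mm and 7.16 degrees, less where a joint would pass 70% of its speed; a pose out of reach is approached as far as the arm can. A call with a number of a shift or a turn outside -1 to 1 is refused whole. A call with a gripper value outside its range is refused whole. "gripper" is the opening, from -1 (shut) to 1 (fully open), set as the call begins (left out, the last holds). The fingers move at their own pace and stop on an object; the grip force is fixed at half the most. Time passes only in rows, so rows that repeat a pose let the fingers close. It gives the time, the measured TCP pose, the force and the opening at its end, in the units of the state.
- env.observe(): the state, without advancing time (a new reading comes with each control period).
- env.read_camera(name): name is "side" or "top" or "wrist"; returns the picture (420x560x3 uint8, blue, green, red); there is no depth.
- env.get_calibration(name): a dict with "intrinsics" (3x3 intrinsics, pixels), "origin" and "rotation" of the camera in the world; the wrist camera has in their place "tool_from_camera" (4x4, takes a point from camera to tool coordinates, whose origin is the TCP and whose axes are the flange's). Camera axes: x right, y down, z forward; pixel columns grow to the right and rows downward; lengths in m; the calibration is good to about 2 mm. A picture is of the moment at which its call begins: read the wrist's pose just before it. get_calibration takes no time and is no camera call.
- env.sign_off(): hands the job in, once; it reports no verdict.
The state is a dict: "t": time; "joint_pos": joint angles; "qd": joint speeds; "joint_torque": joint torques, N m; "ee_pos": TCP position; "orientation": TCP orientation; "force": force on the tool from outside, world axes, zero at the start; "torque": the same for the moment, N m; "gripper_width": finger opening in m.
Only numpy, scipy, OpenCV 4.12 (cv2) and the standard library are available. Lean on these libraries where they do the work, as an engineer would, in place of code of your own. Each camera call takes 0.05 s, during which the arm holds its last target.

## Working session

There is one attempt and no reset: what is moved stays moved. The work goes in short steps, Python scripts to look and compute and a tool call to move; the robot and the scene stay as the last step left them, time stands still between calls to the robot, and variables do not carry over. Pictures are saved under pics/ and viewed, and the job is handed in when it is done.

Besides the shell and the picture viewer there is one more tool, called after ">>>" in YAML: its name, and indented under it one key for each argument. apply_moves: Moves the arm, as the interface text tells. Its arguments: {"type":"object","properties":{"plan":{"type":"array"},"gripper":{"type":"number"}},"required":["plan"]}

```bash
mkdir -p pics; python3 - <<'E'
from station import env
import cv2, numpy as np
np.set_printoptions(precision=4,suppress=True)
o=env.observe(); print(o)
for n in ("side","top","wrist"):
    cv2.imwrite(f"pics/{n}0.png",env.read_camera(n))
    print(n,env.get_calibration(n))
E
```

```text
{'t': 0.0, 'joint_pos': array([-1.3245,  0.4267,  0.0739,  1.6066, -0.0341,  1.1108, -0.0671]), 'qd': array([ 0.0014, -0.0004,  0.0001, -0.0004,  0.0009, -0.0018,  0.0013]), 'joint_torque': array([  0.0009, -94.982 ,   3.7615, -46.3499,   0.0193,   0.0102,
        -0.0001]), 'ee_pos': array([0.2601, 0.6224, 0.2171]), 'orientation': array([-0.6177, -3.0801,  0.002 ]), 'force': array([ 0.4558, -0.5491, -0.3287]), 'torque': array([ 0.029 ,  0.0063, -0.0598]), 'gripper_width': 0.08524919703949178}
side {'intrinsics': array([[398.3522,   0.    , 279.9149],
       [  0.    , 398.3522, 207.1032],
       [  0.    ,   0.    ,   1.    ]]), 'origin': array([0.6055, 0.8128, 0.6225]), 'rotation': array([-0.0628,  2.7383, -1.5118])}
top {'intrinsics': array([[382.6306,   0.    , 277.6217],
       [  0.    , 382.6306, 209.9106],
       [  0.    ,   0.    ,   1.    ]]), 'origin': array([ 0.446 , -0.033 ,  1.0787]), 'rotation': array([-2.1247,  2.1311, -0.2006])}
wrist {'intrinsics': array([[376.6657,   0.    , 283.1722],
       [  0.    , 376.6657, 207.0307],
       [  0.    ,   0.    ,   1.    ]]), 'tool_from_camera': array([[ 0.0009, -0.9481, -0.318 ,  0.0801],
       [ 1.    ,  0.0009,  0.0002, -0.0002],
       [ 0.    , -0.318 ,  0.9481, -0.1566],
       [ 0.    ,  0.    ,  0.    ,  1.    ]])}
```

View pics/side0.png

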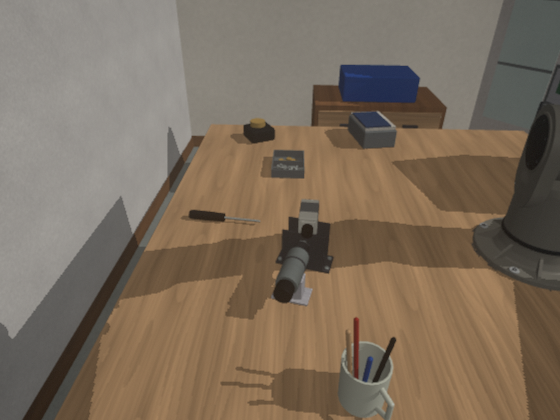

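View pics/top0.png

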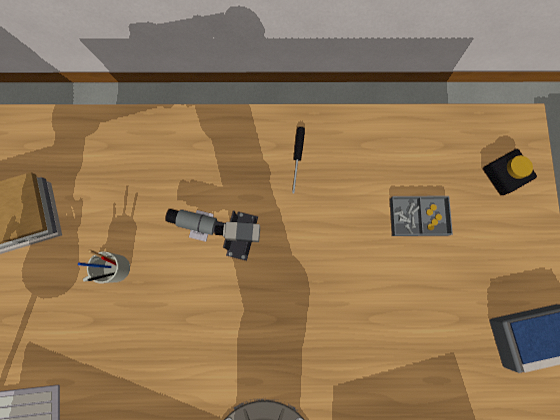

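View pics/wrist0.png

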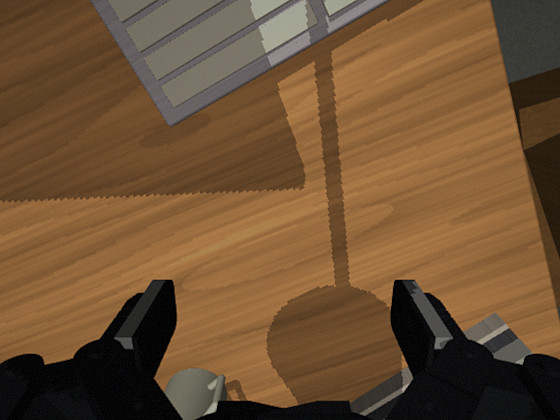

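```bash
python3 - <<'E'
import cv2, numpy as np
a=cv2.imread("pics/side0.png")[190:310,250:350]; b=cv2.imread("pics/top0.png")[190:275,155:275]
cv2.imwrite("pics/s0z.png",cv2.resize(a,None,fx=5,fy=5,interpolation=cv2.INTER_CUBIC))
cv2.imwrite("pics/t0z.png",cv2.resize(b,None,fx=6,fy=6,interpolation=cv2.INTER_CUBIC))
E
```

```text
(no output)
```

View pics/s0z.png

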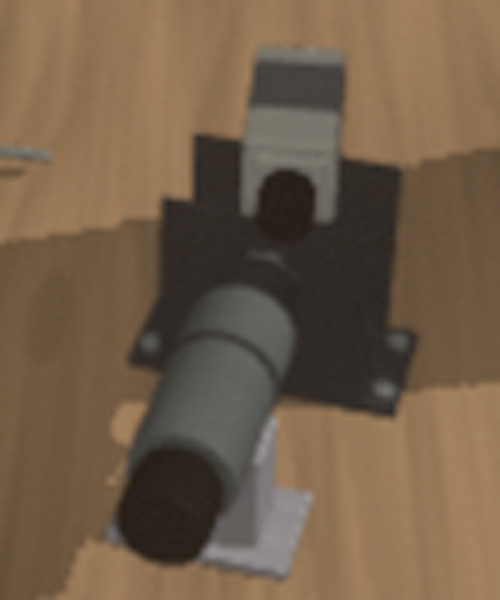

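View pics/t0z.png

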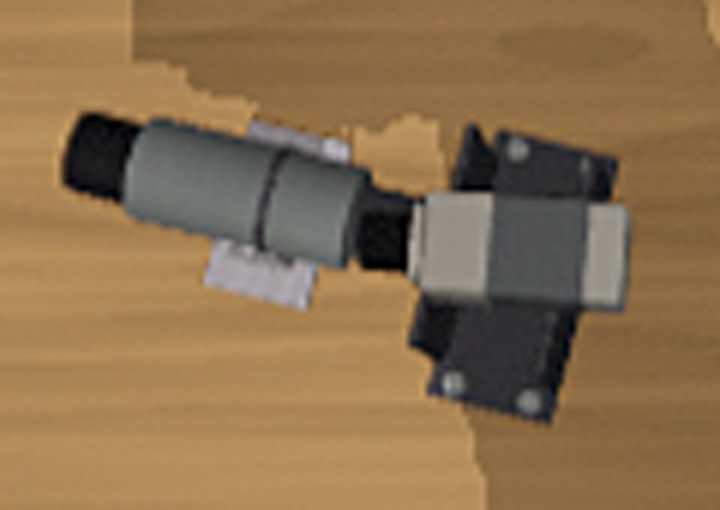

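```bash
cat > h.py <<'E'
from station import env
import cv2, numpy as np
from scipy.spatial.transform import Rotation as R
np.set_printoptions(precision=4,suppress=True)
def cam(n,o=None):
    c=env.get_calibration(n)
    if n=="wrist":
        M=c["tool_from_camera"]; Rt=R.from_rotvec(o["orientation"]).as_matrix()
        return c["intrinsics"],o["ee_pos"]+Rt@M[:3,3],Rt@M[:3,:3]
    return c["intrinsics"],c["origin"],R.from_rotvec(c["rotation"]).as_matrix()
def ray(c,px,z):
    K,t,r=c; d=r@np.linalg.solve(K,[px[0],px[1],1]); return t+d*(z-t[2])/d[2]
def proj(c,p):
    K,t,r=c; q=K@(r.T@(np.asarray(p)-t)); return q[:2]/q[2]
def state():
    o=env.observe(); m=R.from_rotvec(o["orientation"]).as_matrix()
    print("t",round(o["t"],2),"tcp",o["ee_pos"],"F",o["force"],"w",round(o["gripper_width"],4),"\n",m,"\nq",o["joint_pos"]); return o
def move(o,p,m=None):
    "shift/rot units from the pose o to target TCP p, rot m"
    m0=R.from_rotvec(o["orientation"]).as_matrix()
    print("dp",m0.T@(np.asarray(p)-o["ee_pos"])/.15,"rot",(R.from_matrix(m0.T@m).as_rotvec()/(np.pi/4)) if m is not None else 0)
E
python3 - <<'E'
from h import *
T=cam("top")
z=lambda x,y:(155+x/6-.4,190+y/6-.4)
print("bottle top corners")
for p in [(427,193),(630,204),(622,311),(424,298)]: print(ray(T,z(*p),.142))
print("cap end",ray(T,z(360,232),.121))
print("motor end",ray(T,z(68,150),.07), "floor corners")
for p in [(617,160),(550,420),(430,392)]: print(ray(T,z(*p),.005))
for n,p,h in [("mug",(107,267),.045),("tray",(421,216),.03),("tray",(390,197),.03),("tray",(450,235),.03),("sd",(301,123),.02),("sd",(293,191),.01)]: print(n,ray(T,p,h))
S=cam("side"); b=lambda x,y:(250+x/5-.4,190+y/5-.4)
print("side floor corners +y:",ray(S,b(130,362),.005),ray(S,b(395,415),.005),ray(S,b(415,332),.005))
print("wall top +y:",ray(S,b(163,200),.1),"far wall", ray(S,b(195,135),.1),ray(S,b(400,170),.1))
E
```

```text
bottle top corners
[0.5898 0.0903 0.142 ]
[0.585  0.0066 0.142 ]
[0.5408 0.0097 0.142 ]
[0.5464 0.0906 0.142 ]
cap end [0.5765 0.1209 0.121 ]
motor end [0.6206 0.2599 0.07  ] floor corners
[0.6264 0.0187 0.005 ]
[0.5041 0.049  0.005 ]
[0.5172 0.105  0.005 ]
mug [0.4835 0.4172 0.045 ]
tray [ 0.6217 -0.4378  0.03  ]
tray [ 0.6761 -0.3545  0.03  ]
tray [ 0.5683 -0.5142  0.03  ]
sd [ 0.9013 -0.1083  0.02  ]
sd [ 0.6987 -0.0831  0.01  ]
side floor corners +y: [0.6412 0.0792 0.005 ] [0.5171 0.1106 0.005 ] [0.5036 0.0496 0.005 ]
wall top +y: [0.6265 0.0787 0.1   ] far wall [0.6133 0.0249 0.1   ] [0.5179 0.0491 0.1   ]
```

```bash
cat >> h.py <<'E'
def gm(th,b=(0.06,.998,0)):
    b=np.array(b,float);b/=np.linalg.norm(b);th=np.radians(th)
    z=-np.sin(th)*b-np.cos(th)*np.array([0,0,1]); x=np.cos(th)*b-np.sin(th)*np.array([0,0,1])
    return np.array([x,np.cross(z,x),z]).T
E
python3 - <<'E'
from h import *
o=state(); m=gm(30); g=np.array([.567,.064,.126]); 
move(o,g-m[:,2]*.123,m); move(o,g-m[:,2]*.123,gm(0))
E
```

```text
t 0.15 tcp [0.2601 0.6225 0.2173] F [ 0.5391 -0.6227  0.6292] w 0.0854 
 [[-0.9227  0.3856 -0.0003]
 [ 0.3856  0.9227 -0.0009]
 [-0.0001 -0.001  -1.    ]] 
q [-1.3245  0.4266  0.0739  1.6065 -0.0341  1.1108 -0.0671]
dp [-3.1882 -2.2596 -0.0993] rot [ 0.4101 -0.5781  1.5347]
dp [-3.1882 -2.2596 -0.0993] rot [-0.0011  0.0008  1.5725]
```

>>> apply_moves:
  plan:
    - {"dp": [0,0,-0.4],"rot": [0,0,0.16]}
    - {"dp": [-0.25,-0.18,-0.5],"rot": [0,0,0.32]}
    - {"dp": [-0.5,-0.36,-0.5],"rot": [0,0,0.48]}
    - {"dp": [-0.72,-0.5,-0.5],"rot": [0,0,0.6]}
    - {"dp": [-1,-0.7,-0.5],"rot": [0,0,0.75]}
    - {"dp": [-1,-0.7,-0.5],"rot": [0,0,0.75]}
  gripper: 1

```text
t: 0.65
ee_pos: [0.3607, 0.4641, 0.2933]
orientation: [1.501, 2.759, 0.0]
force: [0.7, 0.6, 0.0]
gripper_width: 0.0854
```

```bash
python3 - <<'E'
from h import *
o=state(); m=gm(30); g=np.array([.567,.064,.126]); 
move(o,g-m[:,2]*.123,m); move(o,g-m[:,2]*.123,gm(0))
E
```

```text
t 0.65 tcp [0.3607 0.4641 0.2933] F [0.6923 0.5713 0.0006] w 0.0854 
 [[-0.5433  0.8395  0.0007]
 [ 0.8395  0.5433 -0.0002]
 [-0.0006  0.0004 -1.    ]] 
q [-1.2298  0.2249  0.2517  1.727  -0.059   1.1969 -0.3882]
dp [-2.6557 -0.0519  0.4064] rot [ 0.2122 -0.6434  0.7888]
dp [-2.6557 -0.0519  0.4064] rot [0.0008 0.0005 0.8078]
```

>>> apply_moves:
  plan:
    - {"dp": [-0.25,0,0],"rot": [0,0,0.16]}
    - {"dp": [-0.5,0,0],"rot": [0,0,0.32]}
    - {"dp": [-0.75,0,0],"rot": [0,0,0.48]}
    - {"dp": [-1,0,0],"rot": [0,0,0.64]}
    - {"dp": [-1,0,0],"rot": [0,0,0.8]}
    - {"dp": [-1,0,0],"rot": [0,0,0.8]}

```text
t: 1.15
ee_pos: [0.4424, 0.3409, 0.293]
orientation: [2.28, 2.161, 0.0]
force: [-0.0, 0.3, -0.1]
gripper_width: 0.0853
```

```bash
python3 - <<'E'
from h import *
o=state(); m=gm(30); g=np.array([.567,.064,.126]); 
move(o,g-m[:,2]*.123,m); move(o,g-m[:,2]*.123,gm(0))
E
```

```text
t 1.15 tcp [0.4424 0.3409 0.293 ] F [-0.0149  0.2711 -0.1334] w 0.0853 
 [[ 0.0538  0.9986  0.0002]
 [ 0.9986 -0.0538  0.    ]
 [ 0.      0.0002 -1.    ]] 
q [-1.126   0.1763  0.4092  1.797  -0.0753  1.1834 -0.7478]
dp [-1.3885  0.9313  0.4031] rot [ 0.0023 -0.6667  0.0077]
dp [-1.3885  0.9313  0.4031] rot [ 0.0003 -0.0001  0.0079]
```

>>> apply_moves:
  plan:
    - {"dp": [-0.18,0.17,0],"rot": [0,-0.12,0]}
    - {"dp": [-0.36,0.34,0],"rot": [0,-0.24,0]}
    - {"dp": [-0.54,0.51,0],"rot": [0,-0.36,0]}
    - {"dp": [-0.72,0.68,0],"rot": [0,-0.48,0]}
    - {"dp": [-0.9,0.84,0],"rot": [0,-0.6,0]}
    - {"dp": [-1,0.93,0],"rot": [0,-0.66,0]}
    - {"dp": [-1,0.93,0],"rot": [0,-0.66,0]}

```text
t: 1.73
ee_pos: [0.5752, 0.186, 0.291]
orientation: [1.968, 1.894, -0.532]
force: [-0.6, 0.5, -0.5]
gripper_width: 0.0856
```

```bash
python3 - <<'E'
from h import *
o=state(); m=gm(30); g=np.array([.567,.064,.126]); 
cv2.imwrite("pics/w1.png",env.read_camera("wrist"))
W=cam("wrist",o)
print("pred centre",proj(W,[.567,.064,.142]),"bracket",proj(W,[.572,.064,.1]))
move(o,g-m[:,2]*.123,m); move(o,g-m[:,2]*.003,m)
E
```

```text
t 1.73 tcp [0.5752 0.186  0.291 ] F [-0.6393  0.5415 -0.4864] w 0.0856 
 [[ 0.0322  0.9992 -0.0227]
 [ 0.8647 -0.0393 -0.5008]
 [-0.5013 -0.0035 -0.8652]] 
q [-1.0183  0.4652  0.5234  1.5695  0.2158  1.4531 -0.6044]
pred centre [278.3346 202.907 ] bracket [283.6082 172.7774]
dp [-0.1551 -0.0131  0.5407] rot [0.0094 0.002  0.0251]
dp [-0.1538 -0.019   1.3407] rot [0.0094 0.002  0.0251]
```

View pics/w1.png

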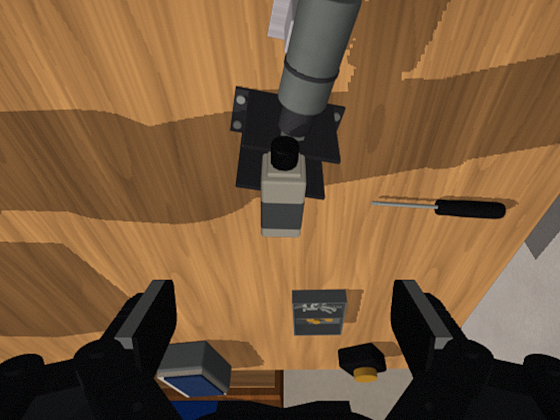

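```bash
python3 - <<'E'
from h import *
o=env.observe(); W=cam("wrist",o)
a=cv2.imread("pics/w1.png")[80:250,220:360]; cv2.imwrite("pics/w1z.png",cv2.resize(a,None,fx=3.5,fy=3.5,interpolation=cv2.INTER_CUBIC))
for p in [(262,234),(301,233),(263,182),(305,181)]: print(ray(W,p,.142))
for p in [(236,88),(345,106),(230,131)]: print(ray(W,p,.005))
E
```

```text
[0.5464 0.0178 0.142 ]
[0.5879 0.0181 0.142 ]
[0.5536 0.0951 0.142 ]
[0.5917 0.095  0.142 ]
[0.519  0.1095 0.005 ]
[0.6435 0.0815 0.005 ]
[0.5037 0.0507 0.005 ]
```

View pics/w1z.png

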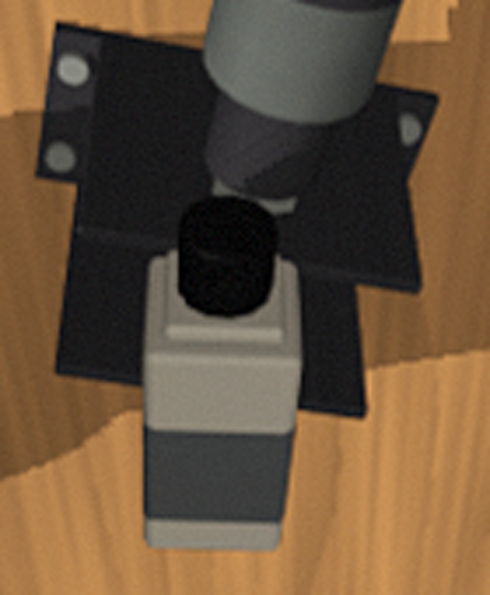

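```bash
python3 - <<'E'
from h import *
o=state(); m=gm(30); g=np.array([.569,.066,.127]); 
for d in (.063,.003): move(o,g-m[:,2]*d,m)
E
```

```text
t 1.78 tcp [0.5743 0.1875 0.2913] F [0.1671 0.0544 0.4207] w 0.0856 
 [[ 0.0325  0.9992 -0.0222]
 [ 0.8667 -0.0392 -0.4972]
 [-0.4977 -0.0031 -0.8673]] 
q [-1.0193  0.4626  0.5223  1.5704  0.2137  1.4524 -0.6058]
dp [-0.1571  0.0032  0.9339] rot [ 0.0098 -0.0033  0.025 ]
dp [-0.1581  0.0001  1.3338] rot [ 0.0098 -0.0033  0.025 ]
```

>>> apply_moves:
  plan:
    - {"dp": [-0.04,0,0.2],"rot": [0.01,0,0.025]}
    - {"dp": [-0.08,0,0.4],"rot": [0.01,0,0.025]}
    - {"dp": [-0.12,0,0.6],"rot": [0.01,0,0.025]}
    - {"dp": [-0.158,0,0.8],"rot": [0.01,0,0.025]}
    - {"dp": [-0.158,0,0.93],"rot": [0.01,0,0.025]}
    - {"dp": [-0.158,0,0.93],"rot": [0.01,0,0.025]}
    - {"dp": [-0.158,0,0.93],"rot": [0.01,0,0.025]}

```text
t: 2.37
ee_pos: [0.5697, 0.0988, 0.1834]
orientation: [1.995, 1.876, -0.527]
force: [0.8, 0.7, 0.4]
gripper_width: 0.0854
```

```bash
python3 - <<'E'
from h import *
o=state(); m=gm(30); g=np.array([.569,.066,.127]); 
cv2.imwrite("pics/w2.png",env.read_camera("wrist"))
move(o,g-m[:,2]*.003,m)
E
```

```text
t 2.37 tcp [0.5697 0.0988 0.1834] F [0.7798 0.6681 0.3511] w 0.0854 
 [[ 0.0539  0.9981 -0.0292]
 [ 0.8674 -0.0613 -0.4938]
 [-0.4946  0.0013 -0.8691]] 
q [-0.9332  0.4974  0.5309  1.7827  0.2262  1.1822 -0.6009]
dp [-0.0036  0.0081  0.415 ] rot [ 0.0006 -0.0079 -0.0022]
```

View pics/w2.png

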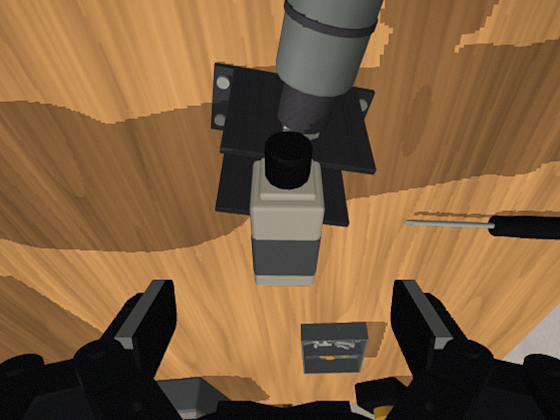

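>>> apply_moves:
  plan:
    - {"dp": [0,0,0.12],"rot": [0,0,0]}
    - {"dp": [0,0.005,0.24],"rot": [0,0,0]}
    - {"dp": [0,0.008,0.34],"rot": [0,0,0]}
    - {"dp": [0,0.008,0.415],"rot": [0,0,0]}
    - {"dp": [0,0.008,0.415],"rot": [0,0,0]}
    - {"dp": [0,0.008,0.415],"rot": [0,0,0]}

```text
t: 2.92
ee_pos: [0.57, 0.0678, 0.1299]
orientation: [1.996, 1.873, -0.525]
force: [-0.6, 0.4, 0.2]
gripper_width: 0.0856
```

```bash
python3 - <<'E'
from h import *
o=state(); m=gm(30); g=np.array([.569,.066,.127]); 
cv2.imwrite("pics/s3.png",cv2.resize(env.read_camera("side")[170:310,230:390],None,fx=4,fy=4))
cv2.imwrite("pics/w3.png",env.read_camera("wrist"))
move(o,g-m[:,2]*.003,m)
E
```

```text
t 2.92 tcp [0.57   0.0678 0.1299] F [-0.5611  0.4234  0.1724] w 0.0856 
 [[ 0.0557  0.998  -0.0282]
 [ 0.8671 -0.0624 -0.4942]
 [-0.4949  0.0031 -0.8689]] 
q [-0.8888  0.5494  0.5259  1.8485  0.2255  1.0552 -0.5965]
dp [-0.0011 -0.0061  0.0027] rot [ 0.0019 -0.0074 -0.0046]
```

View pics/s3.png

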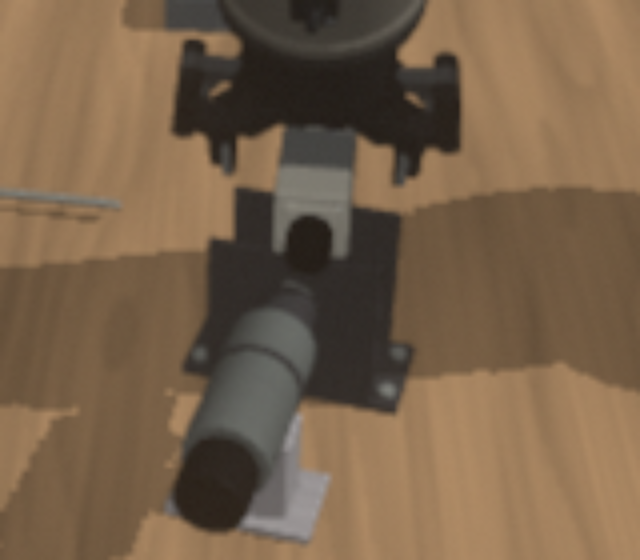

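View pics/w3.png

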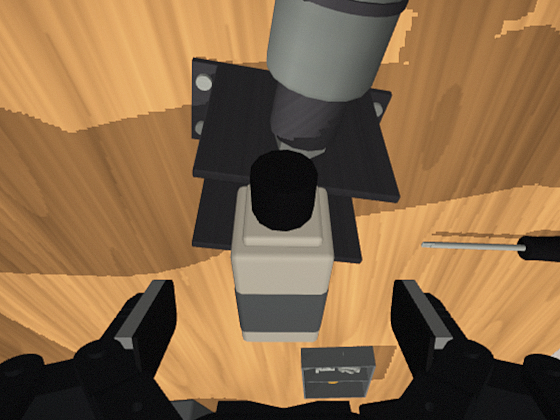

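>>> apply_moves:
  plan:
    - {"dp": [0,0,0],"rot": [0,0,0]}
    - {"dp": [0,0,0],"rot": [0,0,0]}
    - {"dp": [0,0,0],"rot": [0,0,0]}
    - {"dp": [0,0,0],"rot": [0,0,0]}
    - {"dp": [0,0,0],"rot": [0,0,0]}
    - {"dp": [0,0,0],"rot": [0,0,0]}
    - {"dp": [0,0,0],"rot": [0,0,0]}
    - {"dp": [0,0,0],"rot": [0,0,0]}
  gripper: -1

```text
t: 3.68
ee_pos: [0.5699, 0.0673, 0.13]
orientation: [1.996, 1.872, -0.526]
force: [-4.3, 4.3, 12.6]
gripper_width: 0.0372
```

```bash
python3 - <<'E'
from h import *
o=state()
cv2.imwrite("pics/w4.png",env.read_camera("wrist"))
E
```

```text
t 3.68 tcp [0.5699 0.0673 0.13  ] F [-4.3152  4.3327 12.6397] w 0.0372 
 [[ 0.0564  0.998  -0.0285]
 [ 0.8671 -0.0631 -0.4942]
 [-0.495   0.0032 -0.8689]] 
q [-0.8886  0.549   0.5263  1.849   0.2256  1.0552 -0.5967]
```

View pics/w4.png

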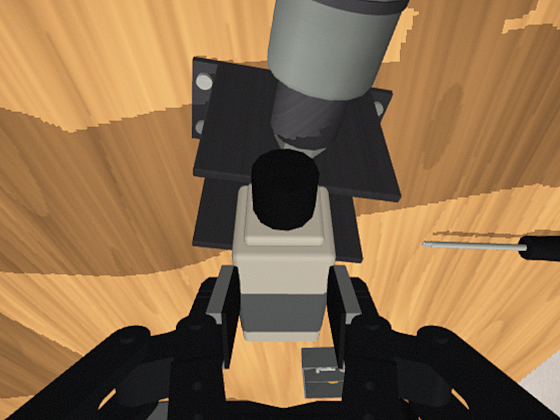

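>>> apply_moves:
  plan:
    - {"dp": [-0.03,0,-0.05],"rot": [0,0,0]}
    - {"dp": [-0.08,0,-0.14],"rot": [0,0,0]}
    - {"dp": [-0.16,0,-0.28],"rot": [0,0,0]}
    - {"dp": [-0.25,0,-0.45],"rot": [0,0,0]}
    - {"dp": [-0.34,0,-0.6],"rot": [0,0,0]}
    - {"dp": [-0.42,0,-0.74],"rot": [0,0,0]}
    - {"dp": [-0.45,0,-0.8],"rot": [0,0,0]}
    - {"dp": [-0.45,0,-0.8],"rot": [0,0,0]}

```text
t: 4.4
ee_pos: [0.5702, 0.0679, 0.269]
orientation: [1.997, 1.872, -0.521]
force: [-0.4, 0.2, -3.2]
gripper_width: 0.0364
```

```bash
python3 - <<'E'
from h import *
o=state()
m=R.from_rotvec(o["orientation"]).as_matrix()
b=np.array([.06,.998,0])
cv2.imwrite("pics/s5.png",cv2.resize(env.read_camera("side")[100:310,180:460],None,fx=2.8,fy=2.8))
T=gm(-60)
print(T)
for t in (30,0,-30,-60): move(o,[.57,-.11,.25],gm(t))
E
```

```text
t 4.4 tcp [0.5702 0.0679 0.269 ] F [-0.3849  0.189  -3.1935] w 0.0364 
 [[ 0.0579  0.998  -0.0264]
 [ 0.8679 -0.0634 -0.4927]
 [-0.4934  0.0056 -0.8698]] 
q [-0.9318  0.3849  0.5695  1.7361  0.2715  1.3102 -0.5395]
[[ 0.03    0.9982  0.052 ]
 [ 0.4991 -0.06    0.8645]
 [ 0.866   0.     -0.5   ]]
dp [-0.9665  0.0733  0.6947] rot [ 0.004  -0.0096 -0.0073]
dp [-0.9665  0.0733  0.6947] rot [ 0.0059  0.657  -0.0061]
dp [-0.9665  0.0733  0.6947] rot [ 0.0075  1.3237 -0.0045]
dp [-0.9665  0.0733  0.6947] rot [ 0.0089  1.9904 -0.0026]
```

View pics/s5.png

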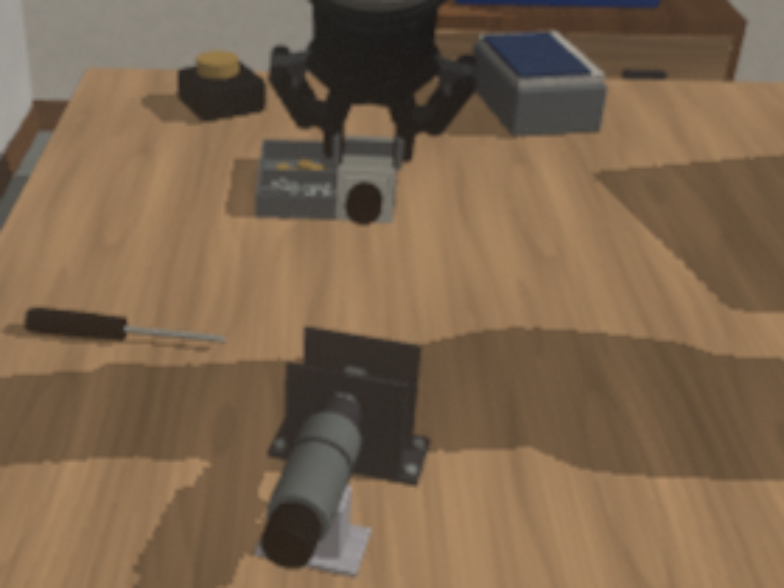

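>>> apply_moves:
  plan:
    - {"dp": [-0.12,0,0.06],"rot": [0,0.1,0]}
    - {"dp": [-0.24,0.02,0.14],"rot": [0,0.2,0]}
    - {"dp": [-0.36,0.03,0.22],"rot": [0,0.32,0]}
    - {"dp": [-0.48,0.04,0.3],"rot": [0,0.44,0]}
    - {"dp": [-0.6,0.05,0.38],"rot": [0,0.56,0]}
    - {"dp": [-0.72,0.06,0.46],"rot": [0,0.68,0]}
    - {"dp": [-0.84,0.07,0.54],"rot": [0,0.8,0]}
    - {"dp": [-0.95,0.07,0.6],"rot": [0,0.92,0]}
    - {"dp": [-0.95,0.07,0.6],"rot": [0,1,0]}
    - {"dp": [-0.95,0.07,0.6],"rot": [0,1,0]}

```text
t: 5.28
ee_pos: [0.5676, -0.1055, 0.2572]
orientation: [-2.155, -2.006, -0.292]
force: [-1.6, -0.7, -1.1]
gripper_width: 0.0354
```

```bash
python3 - <<'E'
from h import *
o=state()
for t in (-30,-60): move(o,[.57,-.11,.2],gm(t))
E
```

```text
t 5.28 tcp [ 0.5676 -0.1055  0.2572] F [-1.5886 -0.6637 -1.0961] w 0.0354 
 [[ 0.0691  0.9974  0.0188]
 [ 0.9615 -0.0716  0.2654]
 [ 0.266  -0.0002 -0.964 ]] 
q [-0.2252  0.303   0.5717  1.7855 -0.4534  1.2092  0.4459]
dp [-0.1295  0.0181  0.36  ] rot [ 0.0054  0.3238 -0.0138]
dp [-0.1295  0.0181  0.36  ] rot [ 0.009   0.9905 -0.0122]
```

>>> apply_moves:
  plan:
    - {"dp": [0,0,0],"rot": [0,0.1,0]}
    - {"dp": [0,0,0.0],"rot": [0,0.22,0]}
    - {"dp": [0,0,0.0],"rot": [0,0.34,0]}
    - {"dp": [-0.03,0.0,0.1],"rot": [0,0.46,0]}
    - {"dp": [-0.06,0.01,0.16],"rot": [0,0.58,-0.01]}
    - {"dp": [-0.1,0.02,0.24],"rot": [0,0.7,-0.01]}
    - {"dp": [-0.12,0.02,0.3],"rot": [0,0.82,-0.01]}
    - {"dp": [-0.13,0.02,0.36],"rot": [0,0.94,-0.01]}
    - {"dp": [-0.13,0.02,0.36],"rot": [0.01,0.99,-0.01]}
    - {"dp": [-0.13,0.02,0.36],"rot": [0.01,0.99,-0.01]}
    - {"dp": [-0.13,0.02,0.36],"rot": [0.01,0.99,-0.01]}

```text
t: 6.2
ee_pos: [0.5717, -0.1052, 0.2004]
orientation: [-1.635, -1.549, -0.937]
force: [-0.7, 0.4, -1.2]
gripper_width: 0.0358
```

```bash
python3 - <<'E'
from h import *
o=state()
cv2.imwrite("pics/s6.png",cv2.resize(env.read_camera("side")[50:290,160:480],None,fx=2.5,fy=2.5,interpolation=cv2.INTER_CUBIC))
cv2.imwrite("pics/t6.png",cv2.resize(env.read_camera("top")[130:330,200:400],None,fx=3,fy=3,interpolation=cv2.INTER_CUBIC))
cv2.imwrite("pics/w6.png",env.read_camera("wrist"))
for t in (-30,-60): move(o,[.57,-.11,.2],gm(t))
E
```

```text
t 6.2 tcp [ 0.5717 -0.1052  0.2004] F [-0.6806  0.4016 -1.1534] w 0.0358 
 [[ 0.0283  0.9986  0.044 ]
 [ 0.5025 -0.0523  0.863 ]
 [ 0.8641 -0.0024 -0.5033]] 
q [ 0.3109  0.6784  0.3288  1.7129 -0.9933  1.6287  1.0003]
dp [-0.019  -0.0094 -0.0268] rot [-0.0092 -0.6618  0.0049]
dp [-0.019  -0.0094 -0.0268] rot [-0.0101  0.0049  0.0024]
```

View pics/s6.png

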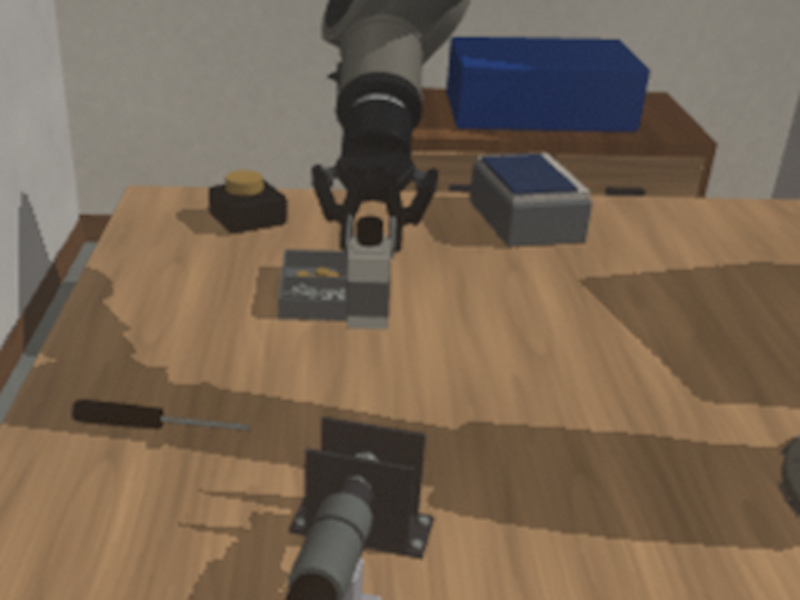

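View pics/t6.png

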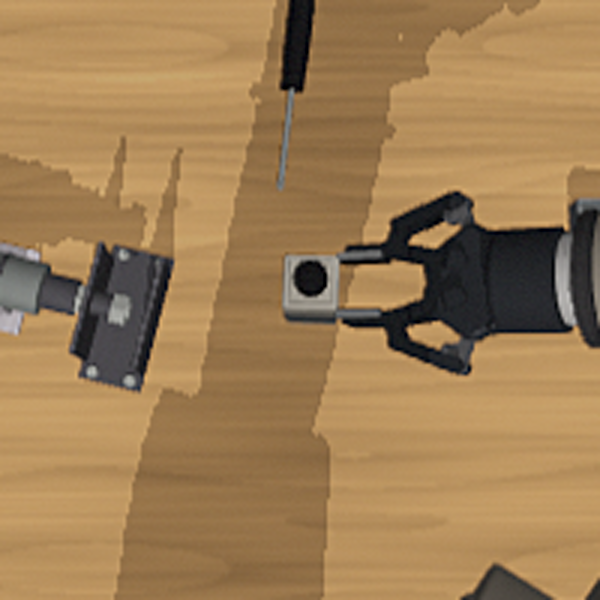

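View pics/w6.png

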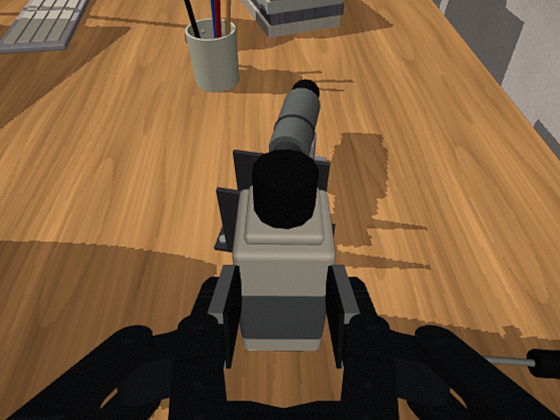

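```bash
python3 - <<'E'
from h import *
o=env.observe()
a=cv2.imread("pics/s6.png")[190:340,290:450]; cv2.imwrite("pics/s6z.png",cv2.resize(a,None,fx=4,fy=4))
T=cam("top");S=cam("side")
def tri(ps,pt):
    A=[];B=[]
    for c,p in ((S,ps),(T,pt)):
        d=c[2]@np.linalg.solve(c[0],[*p,1]); d/=np.linalg.norm(d); P=np.eye(3)-np.outer(d,d); A.append(P);B.append(P@c[1])
    x=np.linalg.lstsq(np.vstack(A),np.hstack(B),rcond=None)[0]; return x,proj(S,x)-ps,proj(T,x)-pt
print(tri((308.4,139.6),(303.3,220.7)))
m=gm(-60); g=o["ee_pos"]+.003*m[:,2]; print("grasp",g)
for dz in(.056,.058): print(proj(S,g+[0,.006,dz]),proj(T,g+[0,.006,dz]))
E
```

```text
(array([ 0.5732, -0.0936,  0.2474]), array([-0.929 , -0.2033]), array([-0.1047,  1.043 ]))
grasp [ 0.5725 -0.1022  0.2013]
[307.9073 135.1393] [304.7279 221.346 ]
[307.945  134.3582] [304.7966 221.2053]
```

View pics/s6z.png

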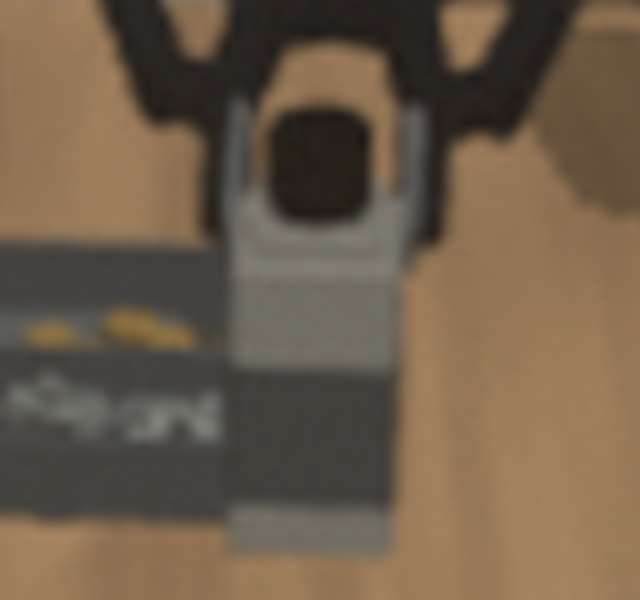

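```bash
python3 - <<'E'
from h import *
S=cam("side"); K,t,r=S
def at_y(p,y):
    d=r@np.linalg.solve(K,[*p,1]); return t+d*(y-t[1])/d[1]
for p in [(299.2,181.2),(315.0,181.4),(299.2,153.5),(315.9,153.5)]:
    for y in (-.073,-.078): print(p,at_y(p,y))
for y in (-.096,-.1): print("captop",at_y((307.8,138.5),y))
E
```

```text
(299.2, 181.2) [ 0.5897 -0.073   0.143 ]
(299.2, 181.2) [ 0.5896 -0.078   0.1403]
(315.0, 181.4) [ 0.55   -0.073   0.1437]
(315.0, 181.4) [ 0.5496 -0.078   0.141 ]
(299.2, 153.5) [ 0.5922 -0.073   0.219 ]
(299.2, 153.5) [ 0.5922 -0.078   0.2168]
(315.9, 153.5) [ 0.552  -0.073   0.2201]
(315.9, 153.5) [ 0.5517 -0.078   0.2178]
captop [ 0.5724 -0.096   0.2487]
captop [ 0.5723 -0.1     0.2471]
```

```bash
python3 - <<'E'
from h import *
o=state()
b=[.476,.88,0]
for z in(.12,.07): move(o,[.56,-.11,z],gm(-60,b))
E
```

```text
t 6.35 tcp [ 0.5724 -0.1048  0.2028] F [ 0.3575  0.8254 -1.5638] w 0.0361 
 [[ 0.0237  0.9987  0.0451]
 [ 0.5036 -0.0509  0.8624]
 [ 0.8636  0.0022 -0.5041]] 
q [ 0.3091  0.6749  0.3301  1.7123 -0.994   1.6295  1.0012]
dp [-0.4961 -0.0819  0.2447] rot [-0.4885  0.0054  0.2868]
dp [-0.784  -0.0826  0.4128] rot [-0.4885  0.0054  0.2868]
```

>>> apply_moves:
  plan:
    - {"dp": [-0.06,-0.01,0.03],"rot": [-0.06,0,0.036]}
    - {"dp": [-0.12,-0.02,0.06],"rot": [-0.12,0,0.07]}
    - {"dp": [-0.2,-0.03,0.1],"rot": [-0.18,0,0.107]}
    - {"dp": [-0.27,-0.04,0.13],"rot": [-0.25,0,0.145]}
    - {"dp": [-0.34,-0.05,0.17],"rot": [-0.32,0,0.187]}
    - {"dp": [-0.4,-0.06,0.2],"rot": [-0.39,0,0.227]}
    - {"dp": [-0.46,-0.075,0.225],"rot": [-0.45,0,0.265]}
    - {"dp": [-0.496,-0.08,0.245],"rot": [-0.4885,0.005,0.287]}
    - {"dp": [-0.496,-0.08,0.245],"rot": [-0.4885,0.005,0.287]}
    - {"dp": [-0.496,-0.08,0.245],"rot": [-0.4885,0.005,0.287]}

```text
t: 7.18
ee_pos: [0.5598, -0.1112, 0.12]
orientation: [-2.02, -1.201, -1.166]
force: [-0.1, 0.2, -0.6]
gripper_width: 0.0358
```

```bash
python3 - <<'E'
from h import *
o=state()
cv2.imwrite("pics/s7.png",cv2.resize(env.read_camera("side")[120:240,240:380],None,fx=5,fy=5,interpolation=cv2.INTER_CUBIC))
b=[.476,.88,0]
for z in(.08,.065,.057): move(o,[.56,-.11,z],gm(-60,b))
E
```

```text
t 7.18 tcp [ 0.5598 -0.1112  0.12  ] F [-0.1219  0.2132 -0.5565] w 0.0358 
 [[ 0.2389  0.8789  0.4129]
 [ 0.4385 -0.477   0.7617]
 [ 0.8664 -0.001  -0.4994]] 
q [ 0.9533  0.6631 -0.4102  2.0018 -1.0172  0.9888  0.9004]
dp [-0.2274 -0.0023  0.1395] rot [ 0.001  -0.0009 -0.002 ]
dp [-0.314  -0.0022  0.1895] rot [ 0.001  -0.0009 -0.002 ]
dp [-0.3602 -0.0021  0.2161] rot [ 0.001  -0.0009 -0.002 ]
```

View pics/s7.png

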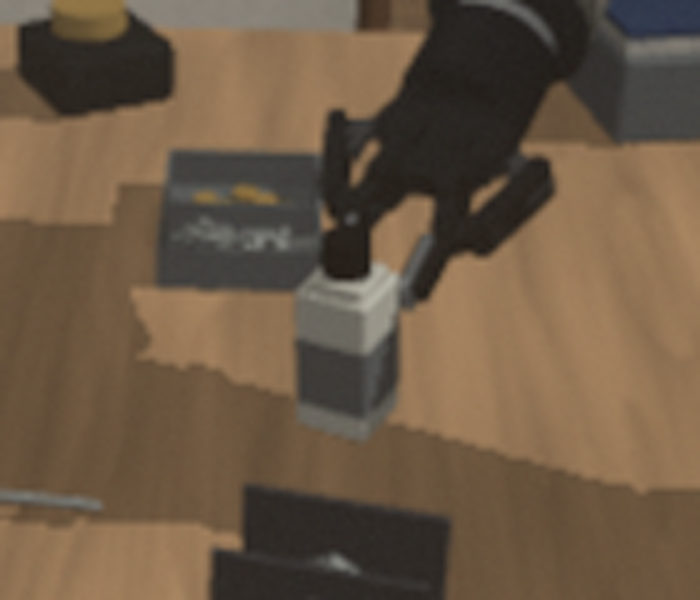

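>>> apply_moves:
  plan:
    - {"dp": [-0.06,0,0.04],"rot": [0,0,0]}
    - {"dp": [-0.12,0,0.08],"rot": [0,0,0]}
    - {"dp": [-0.18,0,0.11],"rot": [0,0,0]}
    - {"dp": [-0.22,0,0.135],"rot": [0,0,0]}
    - {"dp": [-0.25,0,0.15],"rot": [0,0,0]}
    - {"dp": [-0.25,0,0.15],"rot": [0,0,0]}
    - {"dp": [-0.25,0,0.15],"rot": [0,0,0]}

```text
t: 7.82
ee_pos: [0.5602, -0.1099, 0.0754]
orientation: [-2.019, -1.199, -1.166]
force: [-0.6, 0.3, -0.3]
gripper_width: 0.0359
```

```bash
python3 - <<'E'
from h import *
o=state()
cv2.imwrite("pics/s8.png",cv2.resize(env.read_camera("side")[120:240,240:380],None,fx=5,fy=5,interpolation=cv2.INTER_CUBIC))
b=[.476,.88,0]
for z in(.065,.057,.05): move(o,[.56,-.11,z],gm(-60,b))
E
```

```text
t 7.82 tcp [ 0.5602 -0.1099  0.0754] F [-0.5768  0.2516 -0.2899] w 0.0359 
 [[ 0.2397  0.8788  0.4126]
 [ 0.437  -0.4772  0.7624]
 [ 0.8669 -0.0025 -0.4985]] 
q [ 0.9652  0.7488 -0.4275  1.9999 -1.0173  0.9302  0.9592]
dp [-0.0606 -0.0005  0.0333] rot [ 0.0003 -0.0023 -0.0038]
dp [-0.1068 -0.0004  0.0599] rot [ 0.0003 -0.0023 -0.0038]
dp [-0.1473 -0.0003  0.0831] rot [ 0.0003 -0.0023 -0.0038]
```

View pics/s8.png

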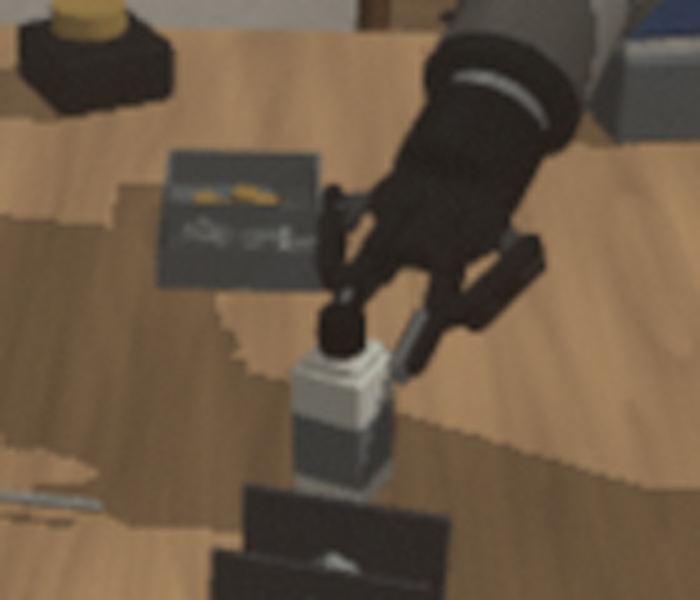

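>>> apply_moves:
  plan:
    - {"dp": [-0.03,0,0.017],"rot": [0,0,0]}
    - {"dp": [-0.05,0,0.028],"rot": [0,0,0]}
    - {"dp": [-0.07,0,0.039],"rot": [0,0,0]}
    - {"dp": [-0.07,0,0.039],"rot": [0,0,0]}
    - {"dp": [-0.07,0,0.039],"rot": [0,0,0]}

```text
t: 8.28
ee_pos: [0.56, -0.1102, 0.0635]
orientation: [-2.019, -1.199, -1.166]
force: [0.5, 0.1, -1.2]
gripper_width: 0.0361
```

>>> apply_moves:
  plan:
    - {"dp": [-0.009,0,0.005],"rot": [0,0,0]}
    - {"dp": [-0.017,0,0.01],"rot": [0,0,0]}
    - {"dp": [-0.017,0,0.01],"rot": [0,0,0]}

```text
t: 8.53
ee_pos: [0.5604, -0.1101, 0.0616]
orientation: [-2.018, -1.2, -1.168]
force: [-5.4, -3.5, 9.9]
gripper_width: 0.0358
```

```bash
python3 - <<'E'
from h import *
o=state()
cv2.imwrite("pics/s9.png",cv2.resize(env.read_camera("side")[120:240,240:380],None,fx=5,fy=5,interpolation=cv2.INTER_CUBIC))
cv2.imwrite("pics/w9.png",env.read_camera("wrist"))
E
```

```text
t 8.53 tcp [ 0.5604 -0.1101  0.0616] F [-5.4494 -3.4649  9.8858] w 0.0358 
 [[ 0.2383  0.8788  0.4134]
 [ 0.4367 -0.4772  0.7626]
 [ 0.8675 -0.0012 -0.4975]] 
q [ 0.9687  0.7763 -0.4308  1.9971 -1.0177  0.9142  0.9797]
```

View pics/s9.png

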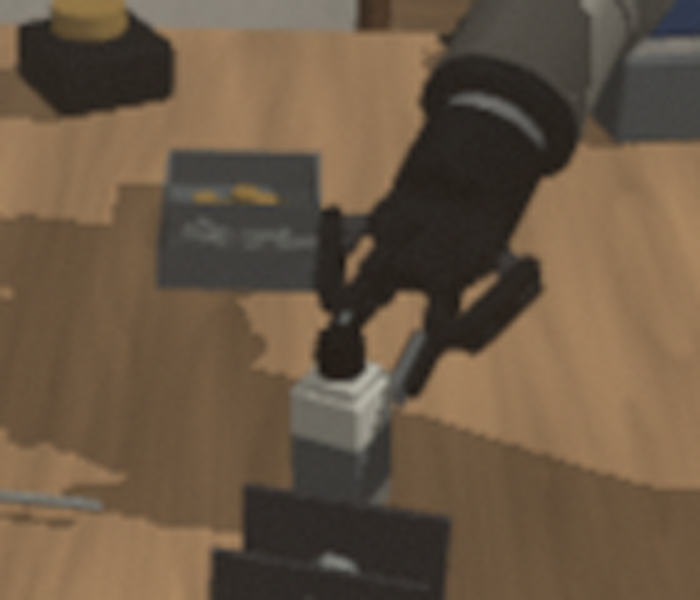

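View pics/w9.png

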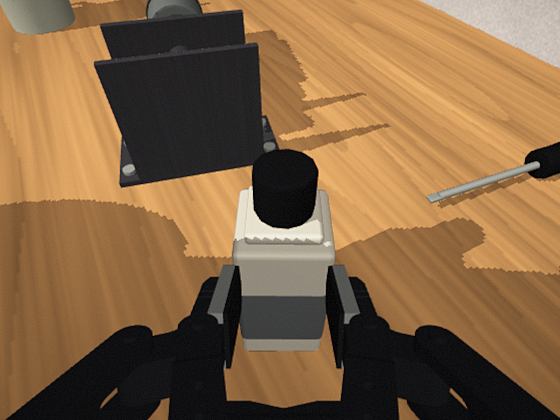

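>>> apply_moves:
  plan:
    - {"dp": [0,0,0],"rot": [0,0,0]}
    - {"dp": [0,0,0],"rot": [0,0,0]}
    - {"dp": [0,0,0],"rot": [0,0,0]}
    - {"dp": [0,0,0],"rot": [0,0,0]}
    - {"dp": [0,0,0],"rot": [0,0,0]}
    - {"dp": [0,0,0],"rot": [0,0,0]}
    - {"dp": [0,0,0],"rot": [0,0,0]}
  gripper: 1

```text
t: 9.22
ee_pos: [0.5601, -0.1101, 0.0607]
orientation: [-2.02, -1.2, -1.166]
force: [-0.3, -0.5, -0.3]
gripper_width: 0.0858
```

```bash
python3 - <<'E'
from h import *
o=state()
cv2.imwrite("pics/s10.png",cv2.resize(env.read_camera("side")[120:240,240:380],None,fx=5,fy=5,interpolation=cv2.INTER_CUBIC))
cv2.imwrite("pics/w10.png",env.read_camera("wrist"))
E
```

```text
t 9.22 tcp [ 0.5601 -0.1101  0.0607] F [-0.2759 -0.4781 -0.2519] w 0.0858 
 [[ 0.2395  0.8787  0.4129]
 [ 0.4376 -0.4773  0.762 ]
 [ 0.8667 -0.0018 -0.4989]] 
q [ 0.9682  0.7768 -0.4305  1.9976 -1.0172  0.9124  0.9794]
```

View pics/s10.png

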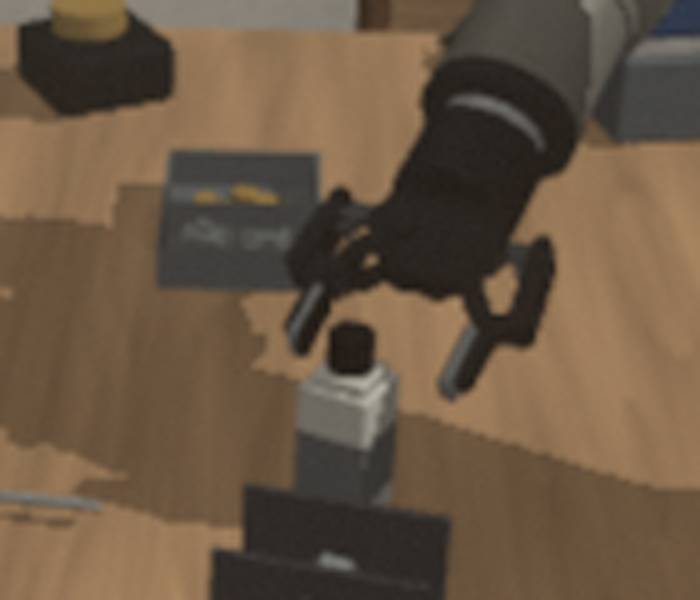

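View pics/w10.png

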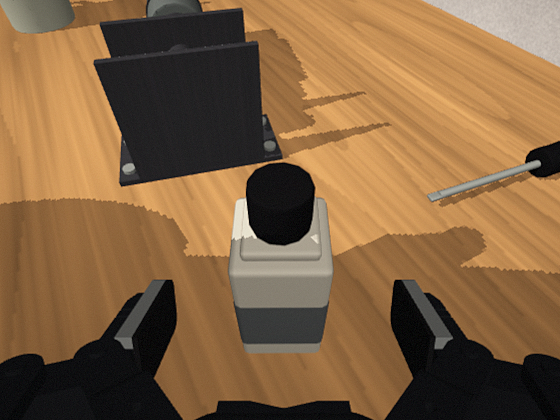

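>>> apply_moves:
  plan:
    - {"dp": [0,0,-0.1],"rot": [0,0,0]}
    - {"dp": [0,0,-0.25],"rot": [0,0,0]}
    - {"dp": [0,0,-0.4],"rot": [0,0,0]}
    - {"dp": [0,0,-0.55],"rot": [0,0,0]}
    - {"dp": [0,0,-0.7],"rot": [0,0,0]}
    - {"dp": [0,0,-0.7],"rot": [0,0,0]}

```text
t: 9.82
ee_pos: [0.5161, -0.1946, 0.1142]
orientation: [-2.025, -1.199, -1.168]
force: [0.0, -0.4, -0.9]
gripper_width: 0.0856
```

```bash
python3 - <<'E'
from h import *
o=state()
cv2.imwrite("pics/t11.png",cv2.resize(env.read_camera("top")[130:330,200:400],None,fx=3,fy=3,interpolation=cv2.INTER_CUBIC))
cv2.imwrite("pics/w11.png",env.read_camera("wrist"))
m0=R.from_rotvec(o["orientation"]).as_matrix()
print("up",m0.T@[0,0,1],"+x",m0.T@[1,0,0],"+y",m0.T@[0,1,0])
b=[.242,.970,0]
move(o,[.572,.064,.25],gm(0,b))
E
```

```text
t 9.82 tcp [ 0.5161 -0.1946  0.1142] F [ 0.0237 -0.3817 -0.8989] w 0.0856 
 [[ 0.2408  0.8767  0.4164]
 [ 0.4396 -0.481   0.7585]
 [ 0.8653  0.0005 -0.5012]] 
q [ 1.0626  0.6916 -0.3534  1.9368 -0.8999  1.1044  0.9079]
up [ 0.8653  0.0005 -0.5012] +x [0.2408 0.8767 0.4164] +y [ 0.4396 -0.481   0.7585]
dp [ 1.6311 -0.5019  1.0088] rot [ 0.1718 -1.3238 -0.2969]
```

View pics/t11.png

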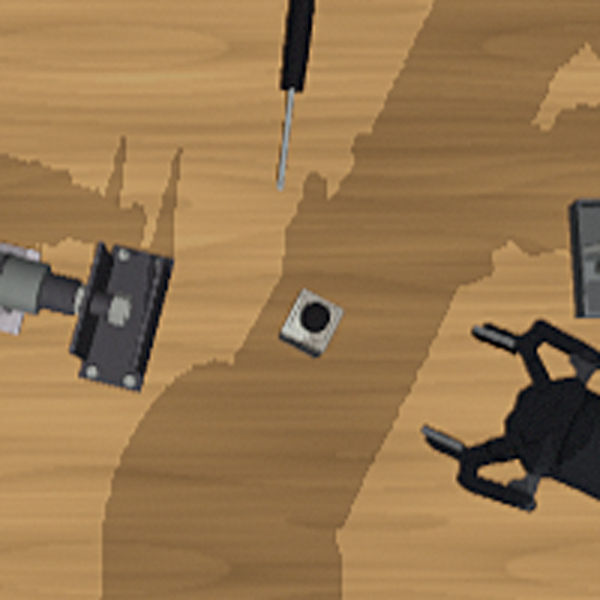

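View pics/w11.png

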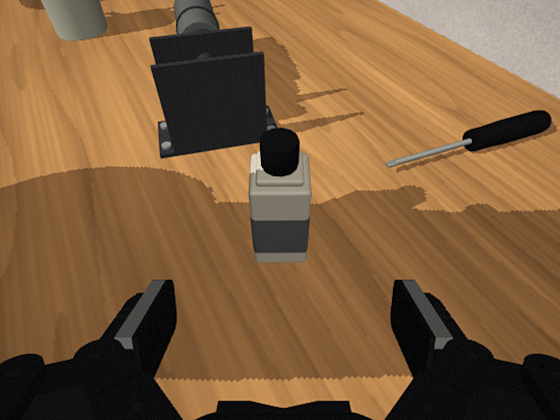

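>>> apply_moves:
  plan:
    - {"dp": [0.15,0,-0.09],"rot": [0,0,0]}
    - {"dp": [0.33,0,-0.19],"rot": [0,0,0]}
    - {"dp": [0.5,0,-0.29],"rot": [0.02,-0.13,-0.03]}
    - {"dp": [0.67,0,-0.38],"rot": [0.03,-0.26,-0.06]}
    - {"dp": [0.83,0,-0.48],"rot": [0.05,-0.4,-0.09]}
    - {"dp": [0.98,0,-0.57],"rot": [0.07,-0.53,-0.12]}
    - {"dp": [0.98,0,-0.57],"rot": [0.085,-0.66,-0.148]}
    - {"dp": [0.98,0,-0.57],"rot": [0.1,-0.79,-0.178]}
    - {"dp": [0.98,0,-0.57],"rot": [0.12,-0.92,-0.207]}
    - {"dp": [0.98,0,-0.57],"rot": [0.13,-0.99,-0.222]}
    - {"dp": [0.98,0,-0.57],"rot": [0.13,-0.99,-0.222]}

```text
t: 10.83
ee_pos: [0.5182, -0.187, 0.2839]
orientation: [-2.395, -1.783, -0.341]
force: [1.2, -0.4, -0.2]
gripper_width: 0.0857
```

```bash
python3 - <<'E'
from h import *
o=state()
b=[.242,.970,0]
move(o,[.572,.064,.28],gm(0,b))
E
```

```text
t 10.83 tcp [ 0.5182 -0.187   0.2839] F [ 1.1682 -0.4381 -0.236 ] w 0.0857 
 [[ 0.2738  0.9567  0.0989]
 [ 0.9257 -0.29    0.2426]
 [ 0.2608  0.0251 -0.9651]] 
q [ 0.6689  0.2021 -0.3135  1.7969 -0.2223  1.1546  0.1609]
dp [ 1.6403 -0.1426  0.4665] rot [ 0.0401 -0.3351 -0.0589]
```

>>> apply_moves:
  plan:
    - {"dp": [0.2,-0.02,0.05],"rot": [0.01,-0.08,-0.015]}
    - {"dp": [0.4,-0.03,0.11],"rot": [0.02,-0.16,-0.03]}
    - {"dp": [0.6,-0.05,0.17],"rot": [0.03,-0.24,-0.045]}
    - {"dp": [0.8,-0.07,0.23],"rot": [0.04,-0.335,-0.059]}
    - {"dp": [1,-0.09,0.28],"rot": [0.04,-0.335,-0.059]}
    - {"dp": [1,-0.09,0.28],"rot": [0.04,-0.335,-0.059]}

```text
t: 11.33
ee_pos: [0.5504, -0.03, 0.2809]
orientation: [-2.468, -1.932, -0.004]
force: [-1.6, 0.4, -1.0]
gripper_width: 0.0854
```

```bash
python3 - <<'E'
from h import *
o=state()
b=[.242,.970,0]
move(o,[.572,.064,.25],gm(0,b))
E
```

```text
t 11.33 tcp [ 0.5504 -0.03    0.2809] F [-1.6451  0.4184 -0.9872] w 0.0854 
 [[ 0.2403  0.9707 -0.0024]
 [ 0.9707 -0.2403  0.0073]
 [ 0.0065 -0.0041 -1.    ]] 
q [ 0.3195  0.2017 -0.4348  1.7847  0.0834  1.1763 -0.3824]
dp [ 0.6416 -0.0099  0.2101] rot [-0.0052 -0.0083  0.0023]
```

>>> apply_moves:
  plan:
    - {"dp": [0.2,0,0],"rot": [0,0,0]}
    - {"dp": [0.4,0,0.05],"rot": [0,0,0]}
    - {"dp": [0.55,-0.01,0.1],"rot": [0,0,0]}
    - {"dp": [0.64,-0.01,0.15],"rot": [-0.005,-0.008,0]}
    - {"dp": [0.64,-0.01,0.15],"rot": [-0.005,-0.008,0]}
    - {"dp": [0.64,-0.01,0.15],"rot": [-0.005,-0.008,0]}

```text
t: 11.83
ee_pos: [0.5718, 0.0556, 0.2581]
orientation: [2.481, 1.925, -0.005]
force: [0.1, 0.6, 0.1]
gripper_width: 0.0855
```

```bash
python3 - <<'E'
from h import *
o=state()
cv2.imwrite("pics/w12.png",env.read_camera("wrist"))
W=cam("wrist",o)
print("pred bolt",proj(W,[.572,.064,.07]))
E
```

```text
t 11.83 tcp [0.5718 0.0556 0.2581] F [0.0548 0.6394 0.1233] w 0.0855 
 [[ 0.2483  0.9687 -0.0018]
 [ 0.9687 -0.2483 -0.0026]
 [-0.003  -0.0011 -1.    ]] 
q [ 0.1871  0.2649 -0.4765  1.763   0.1342  1.1479 -0.5817]
pred bolt [279.4832 163.1431]
```

View pics/w12.png

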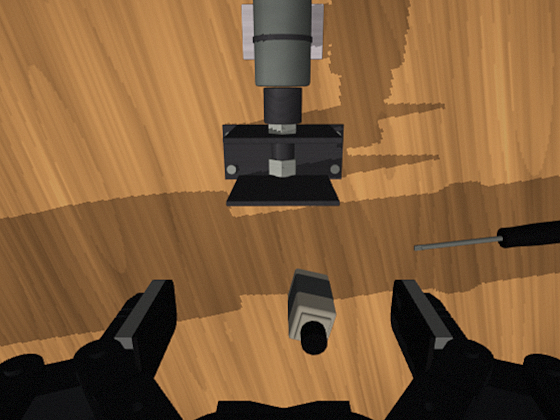

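```bash
python3 - <<'E'
from h import *
o=env.observe(); W=cam("wrist",o)
a=cv2.imread("pics/w12.png")[110:215,210:360]; cv2.imwrite("pics/w12z.png",cv2.resize(a,None,fx=5,fy=5,interpolation=cv2.INTER_CUBIC))
m=R.from_rotvec(o["orientation"]).as_matrix()
for p,z in [((282,168),.083),((282,158),.083),((282,177),.083),((227,205),.1),((340,205),.1),((223,125),.1),((342,125),.1)]:
    q=ray(W,p,z); print(p,q,"tool",m.T@(q-o["ee_pos"]))
E
```

```text
(282, 168) [0.5744 0.0605 0.083 ] tool [0.007  0.0007 0.1756]
(282, 158) [0.5766 0.0693 0.083 ] tool [0.0161 0.0007 0.1756]
(282, 177) [0.5723 0.0525 0.083 ] tool [-0.0013  0.0007  0.1757]
(227, 205) [0.5201 0.0441 0.1   ] tool [-0.0225 -0.0477  0.1587]
(340, 205) [0.6166 0.0193 0.1   ] tool [-0.0224  0.0518  0.1587]
(223, 125) [0.5374 0.1113 0.1   ] tool [ 0.0468 -0.0478  0.1585]
(342, 125) [0.6322 0.0869 0.1   ] tool [0.0469 0.0501 0.1585]
```

View pics/w12z.png

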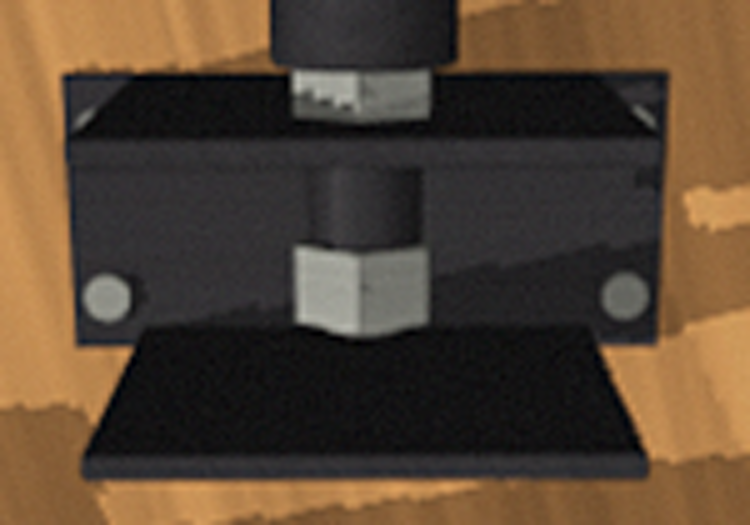

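```bash
python3 - <<'E'
from h import *
o=env.observe(); W=cam("wrist",o)
m=R.from_rotvec(o["orientation"]).as_matrix()
z=lambda x,y:(210+x/5-.4,110+y/5-.4)
for p,h in [(z(82,478),.1),(z(648,476),.1),(z(82,455),.1),(z(648,455),.1),(z(68,138),.1),(z(665,138),.1),(z(68,165),.1),(z(362,248),.083),(z(362,335),.083)]:
    q=ray(W,p,h); print(q,"tool",m.T@(q-o["ee_pos"]))
E
```

```text
[0.5192 0.0442 0.1   ] tool [-0.0227 -0.0486  0.1587]
[0.6159 0.0197 0.1   ] tool [-0.0223  0.0511  0.1587]
[0.5205 0.0482 0.1   ] tool [-0.0184 -0.0484  0.1587]
[0.6167 0.0235 0.1   ] tool [-0.0184  0.0509  0.1587]
[0.5346 0.1017 0.1   ] tool [ 0.0368 -0.0481  0.1585]
[0.6307 0.077  0.1   ] tool [0.0369 0.0511 0.1585]
[0.5333 0.0974 0.1   ] tool [ 0.0324 -0.0483  0.1585]
[0.5764 0.0683 0.083 ] tool [0.015  0.0007 0.1756]
[0.5724 0.0528 0.083 ] tool [-0.001   0.0007  0.1757]
```

>>> apply_moves:
  plan:
    - {"dp": [0.047,0.007,0.15],"rot": [0,0,0]}
    - {"dp": [0.047,0.007,0.35],"rot": [0,0,0]}
    - {"dp": [0.047,0.007,0.55],"rot": [0,0,0]}
    - {"dp": [0.047,0.007,0.7],"rot": [0,0,0]}
    - {"dp": [0.047,0.007,0.7],"rot": [0,0,0]}
    - {"dp": [0.047,0.007,0.7],"rot": [0,0,0]}

```text
t: 12.38
ee_pos: [0.5751, 0.0601, 0.1543]
orientation: [2.482, 1.921, -0.005]
force: [0.5, 0.5, 0.7]
gripper_width: 0.0852
```

```bash
python3 - <<'E'
from h import *
o=state()
cv2.imwrite("pics/w13.png",env.read_camera("wrist"))
cv2.imwrite("pics/t13.png",cv2.resize(env.read_camera("top")[130:330,150:350],None,fx=3,fy=3,interpolation=cv2.INTER_CUBIC))
E
```

```text
t 12.38 tcp [0.5751 0.0601 0.1543] F [0.5405 0.4707 0.6735] w 0.0852 
 [[ 0.251   0.968  -0.0006]
 [ 0.968  -0.251  -0.0041]
 [-0.0042  0.0004 -1.    ]] 
q [ 0.1548  0.3729 -0.4607  1.8647  0.2049  0.9517 -0.6522]
```

View pics/w13.png

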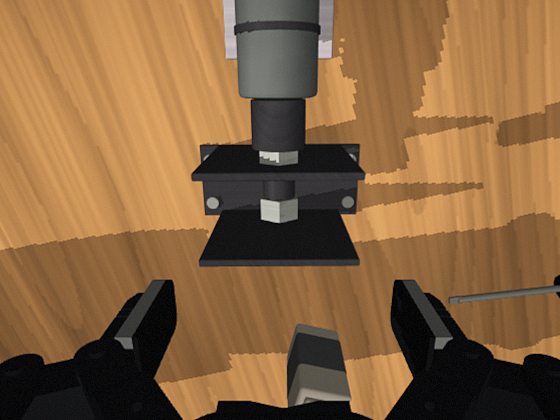

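```bash
python3 - <<'E'
from h import *
o=env.observe(); W=cam("wrist",o)
a=cv2.imread("pics/w13.png")[140:275,185:370]; cv2.imwrite("pics/w13z.png",cv2.resize(a,None,fx=4,fy=4,interpolation=cv2.INTER_CUBIC))
m=R.from_rotvec(o["orientation"]).as_matrix()
for p,h in [((199.5,265),.1),((359.5,265),.1),((192,180),.1),((365,180),.1),((279,199),.083),((279,223),.083)]:
    q=ray(W,p,h); print(q,"tool",m.T@(q-o["ee_pos"]))
E
```

```text
[0.5203 0.0458 0.1   ] tool [-0.0284 -0.0508  0.0561]
[0.6176 0.0205 0.1   ] tool [-0.0285  0.0497  0.0565]
[0.5337 0.0992 0.1   ] tool [ 0.0266 -0.0513  0.0559]
[0.631  0.0739 0.1   ] tool [0.0266 0.0493 0.0563]
[0.5782 0.0701 0.083 ] tool [ 0.0097 -0.001   0.0731]
[0.574  0.0543 0.083 ] tool [-0.0067 -0.001   0.0732]
```

View pics/w13z.png

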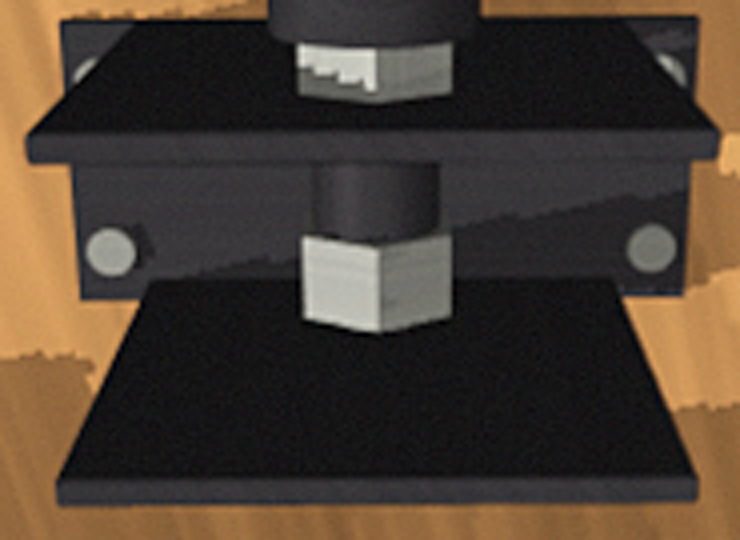

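View pics/t13.png

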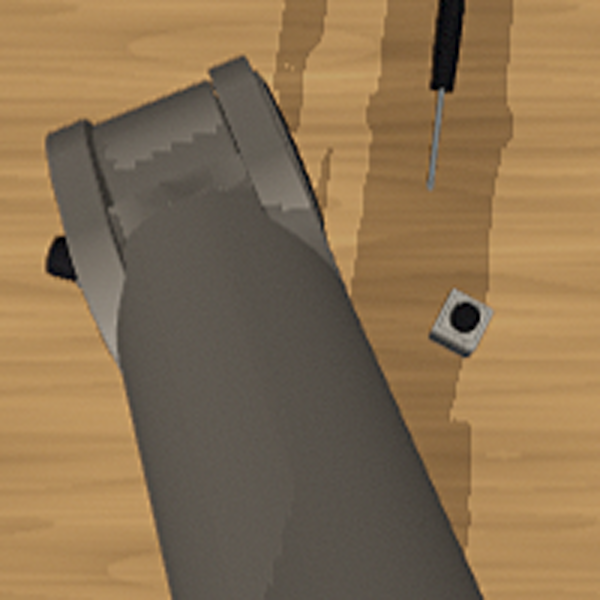

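>>> apply_moves:
  plan:
    - {"dp": [0,-0.005,0.1],"rot": [0,0,0]}
    - {"dp": [0,-0.006,0.2],"rot": [0,0,0]}
    - {"dp": [0,-0.006,0.3],"rot": [0,0,0]}
    - {"dp": [0,-0.006,0.4],"rot": [0,0,0]}
    - {"dp": [0,-0.006,0.48],"rot": [0,0,0]}
    - {"dp": [0,-0.006,0.53],"rot": [0,0,0]}
    - {"dp": [0,-0.006,0.53],"rot": [0,0,0]}
    - {"dp": [0,-0.006,0.53],"rot": [0,0,0]}

```text
t: 13.15
ee_pos: [0.5752, 0.0612, 0.0756]
orientation: [2.48, 1.922, -0.002]
force: [1.1, -0.4, 1.6]
gripper_width: 0.0852
```

```bash
python3 - <<'E'
from h import *
o=state()
cv2.imwrite("pics/w14.png",env.read_camera("wrist"))
E
```

```text
t 13.15 tcp [0.5752 0.0612 0.0756] F [ 1.0772 -0.3999  1.6085] w 0.0852 
 [[ 0.2497  0.9683  0.0019]
 [ 0.9683 -0.2496 -0.0042]
 [-0.0036  0.0029 -1.    ]] 
q [ 0.1225  0.4704 -0.4308  1.924   0.2727  0.8029 -0.7103]
```

View pics/w14.png

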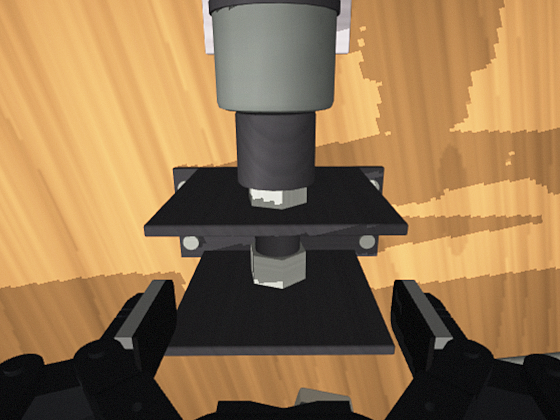

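>>> apply_moves:
  plan:
    - {"dp": [0,-0.008,0],"rot": [0,0,0]}
    - {"dp": [0,-0.008,0],"rot": [0,0,0]}
    - {"dp": [0,-0.008,0],"rot": [0,0,0]}
    - {"dp": [0,-0.008,0],"rot": [0,0,0]}
    - {"dp": [0,-0.008,0],"rot": [0,0,0]}
    - {"dp": [0,-0.008,0],"rot": [0,0,0]}
    - {"dp": [0,-0.008,0],"rot": [0,0,0]}
    - {"dp": [0,-0.008,0],"rot": [0,0,0]}
    - {"dp": [0,-0.008,0],"rot": [0,0,0]}
    - {"dp": [0,-0.008,0],"rot": [0,0,0]}
    - {"dp": [0,-0.008,0],"rot": [0,0,0]}
    - {"dp": [0,-0.008,0],"rot": [0,0,0]}
  gripper: -1

```text
t: 14.2
ee_pos: [0.5737, 0.0615, 0.075]
orientation: [2.48, 1.922, -0.002]
force: [0.1, 0.4, -0.1]
gripper_width: -0.0001
```

```bash
python3 - <<'E'
from h import *
o=state()
cv2.imwrite("pics/w15.png",env.read_camera("wrist"))
E
```

```text
t 14.2 tcp [0.5737 0.0615 0.075 ] F [ 0.0891  0.3812 -0.1433] w -0.0001 
 [[ 0.2495  0.9684  0.0015]
 [ 0.9684 -0.2495 -0.0043]
 [-0.0038  0.0025 -1.    ]] 
q [ 0.1221  0.4694 -0.4311  1.9272  0.2728  0.801  -0.7116]
```

View pics/w15.png

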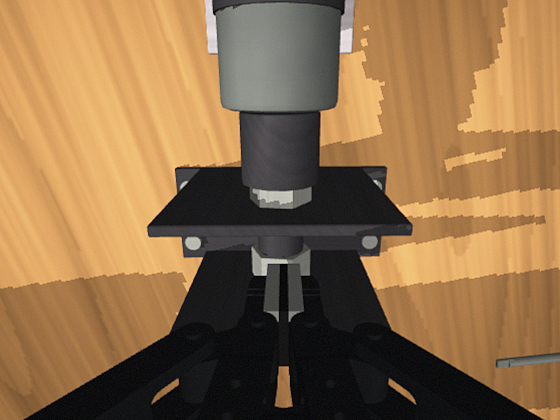

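```bash
python3 - <<'E'
from h import *
o=env.observe(); W=cam("wrist",o)
m=R.from_rotvec(o["orientation"]).as_matrix()
for q in [(0,0,0),(.011,0,.022),(-.011,0,.022),(.011,0,0),(-.011,0,0),(0,0,-.05)]:
    print(q,proj(W,o["ee_pos"]+m@np.array(q)))
a=cv2.imread("pics/w15.png")[150:400,180:400]; cv2.imwrite("pics/w15z.png",cv2.resize(a,None,fx=2.4*1.4,fy=2.4,interpolation=cv2.INTER_CUBIC))
for p in [(279,250),(279,275)]:
  q=ray(W,p,.083);print(q,m.T@(q-o["ee_pos"]))
cv2.imwrite("pics/s15.png",cv2.resize(env.read_camera("side")[140:300,220:380],None,fx=3.75,fy=3.75,interpolation=cv2.INTER_CUBIC))
E
```

```text
(0, 0, 0) [279.5439 266.0934]
(0.011, 0, 0.022) [279.8749 226.5051]
(-0.011, 0, 0.022) [279.954  265.3751]
(0.011, 0, 0) [279.4912 244.2993]
(-0.011, 0, 0) [279.5946 287.0306]
(0, 0, -0.05) [278.2463 335.3253]
[0.5765 0.0731 0.083 ] [ 0.0119 -0.0001 -0.0081]
[0.5734 0.0613 0.083 ] [-0.0002 -0.0002 -0.008 ]
```

View pics/w15z.png

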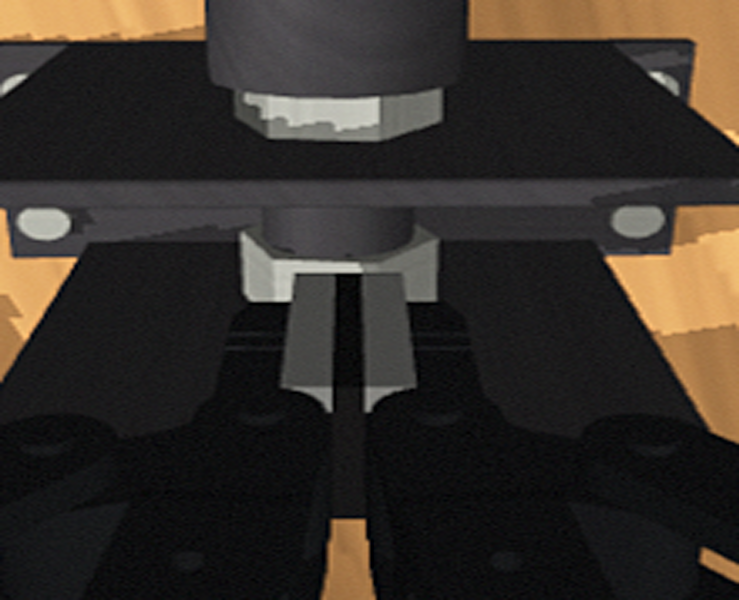

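View pics/s15.png

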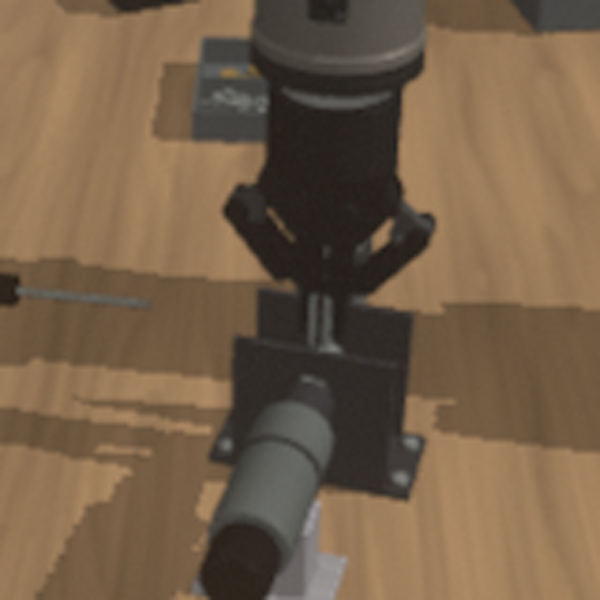

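```bash
python3 - <<'E'
from h import *
o=env.observe(); W=cam("wrist",o); S=cam("side")
m=R.from_rotvec(o["orientation"]).as_matrix()
def tri(L):
    A=[];B=[]
    for c,p in L:
        d=c[2]@np.linalg.solve(c[0],[*p,1]); d/=np.linalg.norm(d); P=np.eye(3)-np.outer(d,d); A.append(P);B.append(P@c[1])
    x=np.linalg.lstsq(np.vstack(A),np.hstack(B),rcond=None)[0]; return x,m.T@(x-o["ee_pos"]),[proj(c,x)-p for c,p in L]
print(tri([(W,(283.6,310.4)),(S,(305.5,218.7))]))
# tip ray at different tool z -> tool x
K,t,r=W
for p in [(283.6,263.3),(283.6,310.4)]:
    d=m.T@(r@np.linalg.solve(K,[*p,1])); t0=m.T@(t-o["ee_pos"])
    for z in (.03,.022,.01,0,-.01,-.02,-.03): print(p,z,(t0+d*(z-t0[2])/d[2])[:2])
a=cv2.imread("pics/s15.png")[250:400,220:430]; cv2.imwrite("pics/s15z.png",cv2.resize(a,None,fx=3.5,fy=3.5,interpolation=cv2.INTER_CUBIC))
E
```

```text
(array([0.5764, 0.0707, 0.1256]), array([ 0.0094,  0.0004, -0.0507]), [array([-4.1327,  2.0248]), array([-0.6512,  0.1558])])
(283.6, 263.3) 0.03 [-0.0139  0.0019]
(283.6, 263.3) 0.022 [-0.0098  0.0019]
(283.6, 263.3) 0.01 [-0.0037  0.0019]
(283.6, 263.3) 0 [0.0014 0.0019]
(283.6, 263.3) -0.01 [0.0065 0.0019]
(283.6, 263.3) -0.02 [0.0116 0.0018]
(283.6, 263.3) -0.03 [0.0167 0.0018]
(283.6, 310.4) 0.03 [-0.0439  0.002 ]
(283.6, 310.4) 0.022 [-0.0386  0.002 ]
(283.6, 310.4) 0.01 [-0.0305  0.0019]
(283.6, 310.4) 0 [-0.0238  0.0019]
(283.6, 310.4) -0.01 [-0.0171  0.0019]
(283.6, 310.4) -0.02 [-0.0104  0.0019]
(283.6, 310.4) -0.03 [-0.0037  0.0018]
```

View pics/s15z.png

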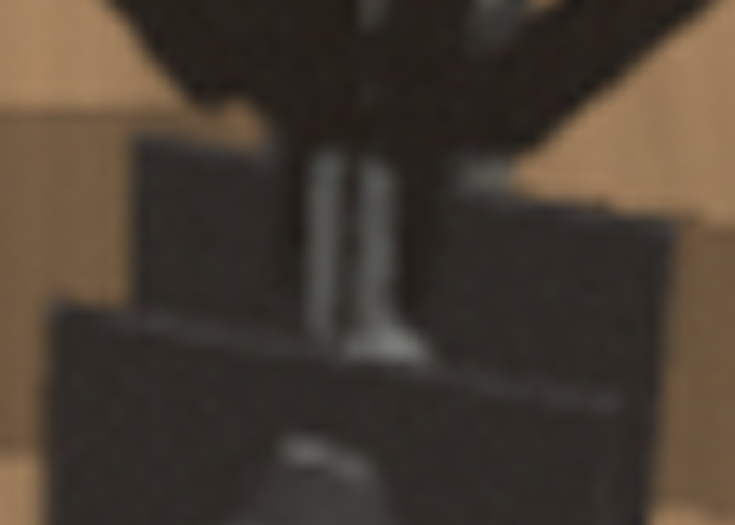

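```bash
python3 - <<'E'
from h import *
print(env.finger_overhang)
o=env.observe(); S=cam("side"); m=R.from_rotvec(o["orientation"]).as_matrix()
for z in (.022,.003,-.01,-.018,-.03,-.05): print(z, (proj(S,o["ee_pos"]+m@np.array([.011,0,z]))-[220,140])*3.75, "z15z",((proj(S,o["ee_pos"]+m@np.array([.011,0,z]))-[220,140])*3.75-[220,250])*3.5)
print("head top",((proj(S,[.574,.062,.083])-[220,140])*3.75-[220,250])*3.5)
E
```

```text
0.022
0.022 [313.2416 393.9151] z15z [326.3455 503.703 ]
0.003 [314.514  369.4281] z15z [330.799  417.9983]
-0.01 [315.401  352.3583] z15z [333.9035 358.254 ]
-0.018 [315.9536 341.7234] z15z [335.8377 321.0318]
-0.03 [316.7924 325.581 ] z15z [338.7735 264.5336]
-0.05 [318.2174 298.1583] z15z [343.7609 168.5541]
head top [346.6307 333.7293]
```

```bash
python3 - <<'E'
from h import *
T=cam("top"); 
m=np.array([[0.0283,0.9986,0.044],[0.5025,-0.0523,0.863],[0.8641,-0.0024,-0.5033]]); p=np.array([.5717,-.1052,.2004])
def show(n,x0,x1,z0,z1):
    print(n)
    for x in (x0,x1):
        for z in (z0,z1):
            for y in (.02,-.02): print((x,y,z),((proj(T,p+m@np.array([x,y,z]))-[200,130])*3).round())
show("H0",-.011,.011,-.02,.022)
show("H1",-.011,.011,-.055,-.022)
show("H2",-.031,-.01,-.02,.022)
a=cv2.imread("pics/t6.png")[220:400,260:500]; cv2.imwrite("pics/t6z.png",cv2.resize(a,None,fx=3.3,fy=3.3,interpolation=cv2.INTER_CUBIC))
E
```

```text
H0
(-0.011, 0.02, -0.02) [351. 262.]
(-0.011, -0.02, -0.02) [349. 313.]
(-0.011, 0.02, 0.022) [302. 264.]
(-0.011, -0.02, 0.022) [300. 314.]
(0.011, 0.02, -0.02) [339. 257.]
(0.011, -0.02, -0.02) [337. 310.]
(0.011, 0.02, 0.022) [290. 260.]
(0.011, -0.02, 0.022) [287. 311.]
H1
(-0.011, 0.02, -0.055) [393. 260.]
(-0.011, -0.02, -0.055) [392. 313.]
(-0.011, 0.02, -0.022) [353. 262.]
(-0.011, -0.02, -0.022) [352. 313.]
(0.011, 0.02, -0.055) [382. 255.]
(0.011, -0.02, -0.055) [380. 309.]
(0.011, 0.02, -0.022) [341. 257.]
(0.011, -0.02, -0.022) [340. 310.]
H2
(-0.031, 0.02, -0.02) [361. 266.]
(-0.031, -0.02, -0.02) [360. 317.]
(-0.031, 0.02, 0.022) [313. 268.]
(-0.031, -0.02, 0.022) [311. 318.]
(-0.01, 0.02, -0.02) [350. 262.]
(-0.01, -0.02, -0.02) [349. 313.]
(-0.01, 0.02, 0.022) [302. 264.]
(-0.01, -0.02, 0.022) [300. 314.]
```

View pics/t6z.png

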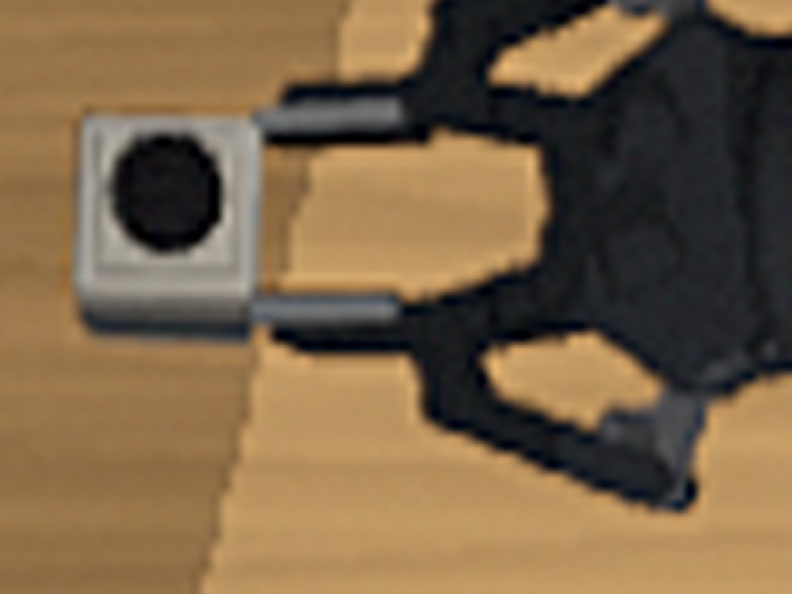

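>>> apply_moves:
  plan:
    - {"dp": [0,0,0],"rot": [0,0,0]}
    - {"dp": [0,0,0],"rot": [0,0,0]}
    - {"dp": [0,0,0],"rot": [0,0,0]}
    - {"dp": [0,0,0],"rot": [0,0,0]}
    - {"dp": [0,0,0],"rot": [0,0,0]}
    - {"dp": [0,0,0],"rot": [0,0,0]}
    - {"dp": [0,0,0.04],"rot": [0,0,0]}
    - {"dp": [0,0,0.09],"rot": [0,0,0]}
    - {"dp": [0,0,0.13],"rot": [0,0,0]}
    - {"dp": [0,0,0.167],"rot": [0,0,0]}
    - {"dp": [0,0,0.167],"rot": [0,0,0]}
    - {"dp": [0,0,0.167],"rot": [0,0,0]}
  gripper: 1

```text
t: 15.3
ee_pos: [0.5734, 0.0614, 0.0494]
orientation: [2.48, 1.922, -0.004]
force: [0.7, 0.1, -0.5]
gripper_width: 0.0852
```

```bash
python3 - <<'E'
from h import *
o=state()
cv2.imwrite("pics/w16.png",env.read_camera("wrist"))
E
```

```text
t 15.3 tcp [0.5734 0.0614 0.0494] F [ 0.6744  0.144  -0.4562] w 0.0852 
 [[ 0.2494  0.9684  0.0005]
 [ 0.9684 -0.2494 -0.0043]
 [-0.0041  0.0016 -1.    ]] 
q [ 0.1095  0.505  -0.417   1.9411  0.2963  0.7553 -0.7312]
```

View pics/w16.png

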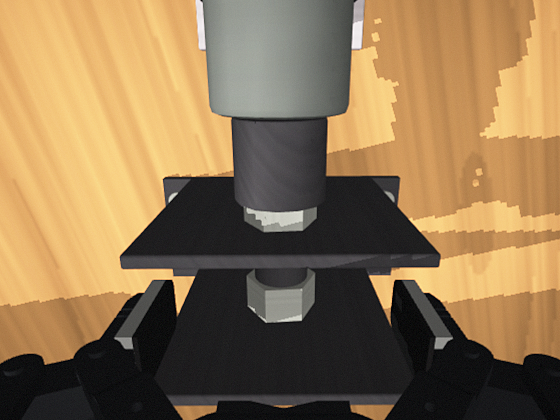

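>>> apply_moves:
  plan:
    - {"dp": [0,0,0],"rot": [0,0,0]}
    - {"dp": [0,0,0],"rot": [0,0,0]}
    - {"dp": [0,0,0],"rot": [0,0,0]}
    - {"dp": [0,0,0],"rot": [0,0,0]}
    - {"dp": [0,0,0],"rot": [0,0,0]}
    - {"dp": [0,0,0],"rot": [0,0,0]}
    - {"dp": [0,0,0],"rot": [0,0,0]}
    - {"dp": [0,0,0],"rot": [0,0,0]}
    - {"dp": [0,0,0],"rot": [0,0,0]}
    - {"dp": [0,0,0],"rot": [0,0,0]}
  gripper: -1

```text
t: 16.18
ee_pos: [0.5725, 0.0617, 0.0504]
orientation: [2.48, 1.923, -0.005]
force: [-11.1, 1.5, 16.4]
gripper_width: 0.0237
```

```bash
python3 - <<'E'
from h import *
o=state(); print(o["torque"])
cv2.imwrite("pics/w17.png",env.read_camera("wrist"))
E
```

```text
t 16.18 tcp [0.5725 0.0617 0.0504] F [-11.0794   1.5416  16.399 ] w 0.0237 
 [[ 0.2492  0.9685 -0.0003]
 [ 0.9684 -0.2492 -0.0047]
 [-0.0046  0.0009 -1.    ]] 
q [ 0.1096  0.5029 -0.418   1.9418  0.2953  0.7576 -0.7312]
[ 0.2033  2.7437 -0.068 ]
```

View pics/w17.png

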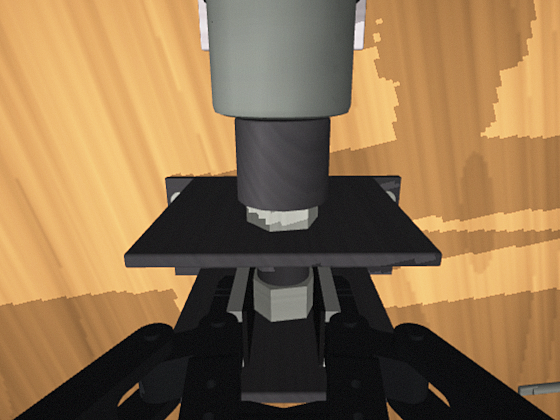

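>>> apply_moves:
  plan:
    - {"dp": [0,0,0],"rot": [0,0,0]}
    - {"dp": [0,0,0],"rot": [0,0,0]}
    - {"dp": [0,0,0],"rot": [0,0,0]}
    - {"dp": [0,0,0],"rot": [0,0,0]}
    - {"dp": [0,0,0],"rot": [0,0,0]}
    - {"dp": [0,0,0],"rot": [0,0,0]}
    - {"dp": [0,0,0],"rot": [0,0,0]}
    - {"dp": [0,0,0],"rot": [0,0,0]}
    - {"dp": [0,0,0],"rot": [0,0,0]}
    - {"dp": [0,0,0],"rot": [0,0,0]}

```text
t: 17.07
ee_pos: [0.5725, 0.0617, 0.0504]
orientation: [2.48, 1.923, -0.005]
force: [-11.5, 0.7, 16.7]
gripper_width: 0.0241
```

```bash
python3 - <<'E'
from h import *
o=state(); print(o["torque"])
b=env.read_camera("wrist"); a=cv2.imread("pics/w17.png")
f=lambda i:cv2.resize(i[200:400,200:370],None,fx=2.3,fy=2.8,interpolation=cv2.INTER_CUBIC)
cv2.imwrite("pics/w18.png",np.hstack([f(a),f(b)]))
E
```

```text
t 17.07 tcp [0.5725 0.0617 0.0504] F [-11.5253   0.7282  16.658 ] w 0.0241 
 [[ 0.2492  0.9684 -0.0003]
 [ 0.9684 -0.2492 -0.0047]
 [-0.0046  0.0008 -1.    ]] 
q [ 0.1096  0.5029 -0.418   1.9417  0.2953  0.7576 -0.7312]
[ 0.2194  2.6854 -0.0225]
```

View pics/w18.png

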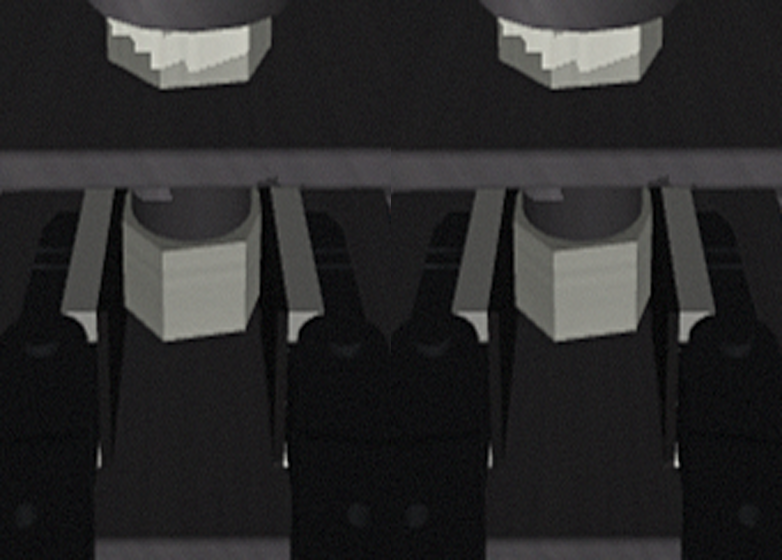

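```bash
python3 - <<'E'
from h import *
a=cv2.imread("pics/w17.png").astype(int)[255:325,240:325]
b=env.read_camera("wrist"); cv2.imwrite("pics/w19.png",b)
d=np.abs(b[255:325,240:325].astype(int)-a).max(2); print(d.max(),d.mean(),(d>25).sum())
c=cv2.imread("pics/w16.png").astype(int)[255:325,240:325]; print(np.abs(c-a).max(2).mean())
state()
cv2.imwrite("pics/t19.png",cv2.resize(env.read_camera("top")[130:330,150:350],None,fx=3,fy=3,interpolation=cv2.INTER_CUBIC))
cv2.imwrite("pics/s19.png",cv2.resize(env.read_camera("side")[140:300,220:380],None,fx=3.75,fy=3.75,interpolation=cv2.INTER_CUBIC))
E
```

```text
14 3.280168067226891 0
22.37327731092437
t 17.17 tcp [0.5725 0.0616 0.0504] F [-11.8327   0.6228  16.8454] w 0.0238 
 [[ 0.2493  0.9684 -0.0004]
 [ 0.9684 -0.2493 -0.0047]
 [-0.0047  0.0008 -1.    ]] 
q [ 0.1096  0.5029 -0.4179  1.9418  0.2953  0.7577 -0.7312]
```

View pics/t19.png

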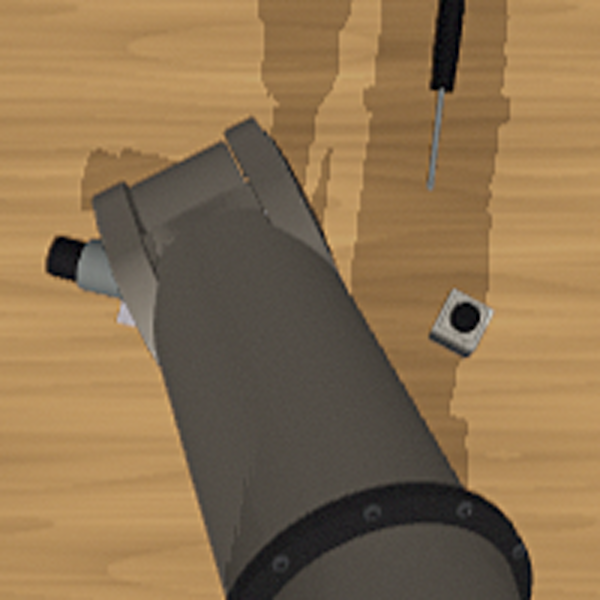

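View pics/s19.png

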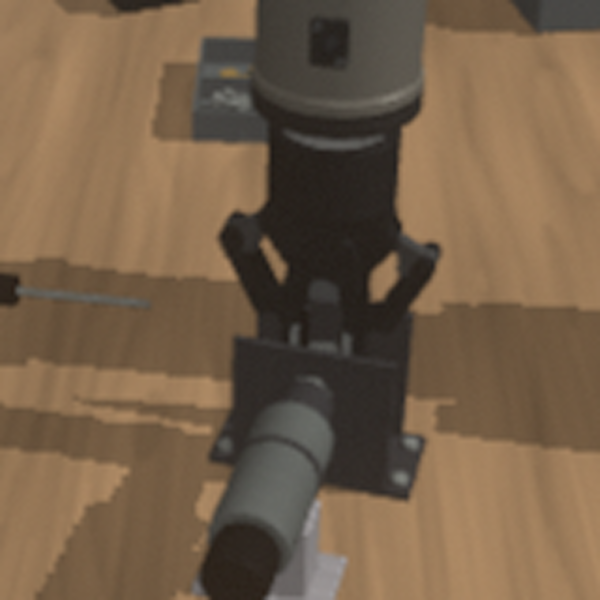

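```bash
python3 - <<'E'
from h import *
print(env.sign_off()); state()
E
```

```text
the job is handed in; nothing more can be done
None
the job is handed in; nothing more can be done
```

The bottle is standing on the desk and released. The bolt head is gripped and stopped, and the job was handed in at about 17 s of the 54 s. No verdict was reported.

**Bottle:** I took it off the bracket, turned it cap-up and lowered it until it touched the desk (about 10 N). Then I opened the gripper and backed away. The last top picture shows it upright in the same place.

**Bolt:** The first close, with the tool centre at z = 0.075, missed: the fingers shut to zero width. I reopened, went down 25 mm and closed again, and this time it gripped.

**Checks that passed:**
- The opening reads about 24 mm.
- Two wrist pictures about 1 s apart show no rotation of the head.
- The screwdriver and the tray look unmoved in the last pictures. I never measured their displacement. The mug was not in the last pictures I viewed, and I never worked near it after the start.

**Checks that disagreed or are thin:**
- **Fingertip position:** all three cameras, and the missed first close, put the fingertips about 40 mm farther back along the tool than the stated 22 mm ahead of the tool centre. I never explained this. I chose the final height so the grip point would be within 26 mm of the bolt either way, by my estimate about 23 mm on the stated figures and 18 mm on the seen ones. That margin is small.
- **Grip on the head:** the fingers appear to hold it nearer its corners than its flats. There is a steady reaction on the tool of about 12 N sideways and 17 N upward.
- **Grip force:** I did not measure the force between fingers and bolt directly. I take it to be above 5 N from the fixed grip force and that reaction.

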